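Gauge the feeder gate, then load the hopper from the scoop tray

ROBOT

A 7-joint arm with a two-finger parallel gripper is mounted at the origin on the work surface. World frame = base frame: x ahead of the robot, y to its left, z up, the work surface at z = 0. Lengths are in m, angles in rad, forces in N, time in s.
With the tool pointing down it reaches from about 0.425 to 1.025 m from the base axis. Payload 3.6 kg.
Tool frame: the origin (TCP) lies on the centre line of the jaws, within the pads' length; the fingertips stand 22 mm ahead of it and the grasp point (between the pads) lies 3 mm ahead of it; z points along the fingers, y is the line along which they close (so a half turn about z gives the same grasp; the last joint's range is limited). The gripper opens to 85 mm and grips with 20 to 120 N. Pads are 22 mm wide; open, the fingers measure 114 mm over their backs; the gripper's body (76 mm by 85 mm) begins 54 mm behind the grasp point. The pads swing forward as they close: fully open they stand 13 mm farther back than shut.
Start: joints at [-1.254, 0.591, 0.048, 1.609, -0.033, 0.943, -0.034], TCP at [0.29, 0.665, 0.253] pointing down, gripper open.
Joint ranges: [-2.69, 2.69], [-0.47, 2.24], [-1.27, 1.36], [0.19, 2.51], [-1.53, 4.68], [0.08, 2.07], [-3.09, 3.09]. Speed limits (rad/s): [2.57, 2.57, 3.14, 3.14, 3.14, 3.14, 3.14].

INTERFACE

Orientations are given as a unit quaternion [x, y, z, w].
In Python, from station import r, optics gives the robot as it stands.
- The arm moves only by the tool move_arm, never from a script. Its argument "plan" is a list of rows, each an object with "travel": the shift along the tool's x, y, z in units of 30 mm (1.0 is 30 mm), a list of three; "dr": the turn, a rotation vector about the tool's x, y, z in units of 5 degrees (1.0 is 5 degrees), a list of three. In form: [{"travel": [tx, ty, tz], "dr": [ax, ay, az]}, ...]. A call has 1 to 5 rows; each row is the pose to reach, as a shift and turn from the pose commanded when the call began, along the tool's axes at that moment; what a row does not reach only later rows make up. A row lasts 1/12 s, in which the tool goes at most 41.7 mm and 7.16 degrees, less where a joint would pass 70% of its speed; a pose out of reach is approached as far as the arm can. A call with a gripper value outside its range is refused whole. "grip" is the opening, from 0 (shut) to 1 (fully open), set as the call begins (left out, the last holds). The fingers move at their own pace and stop on an object; "grip_force" is the grip in N (left out, the last holds). Time passes only in rows, so rows that repeat a pose let the fingers close. It gives the time, the measured TCP pose, the force, the opening and the grip force at its end, in the units of the state.
- r.sense(): the state, without advancing time (a new reading comes with each control period).
- optics.grab_frame(name): name is "scene" or "top" or "wrist"; returns the picture (400x640x3 uint8, red, green, blue); there is no depth.
- optics.get_calibration(name): a dict with "fx", "fy", "cx", "cy" (pixels), "position" and "attitude" of the camera in the world. Camera axes: x right, y down, z forward; pixel columns grow to the right and rows downward; lengths in m; the calibration is good to about 2 mm. A picture is of the moment at which its call begins: read the wrist's pose just before it. get_calibration takes no time and is no camera call; for the wrist camera it gives the pose at the moment of the call.
- r.close_job(): hands the job in; it is judged then, once.
The state is a dict: "time": time; "joint_positions": joint angles; "joint_velocities": joint speeds; "joint_torque": joint torques, N m; "position": TCP position; "tool_rot": TCP orientation; "force": force on the tool from outside, world axes, zero at the start; "torque": the same for the moment, N m; "grip_width": opening from 0.0 (shut) to 1.0 (fully open); "gripper_force": force on a finger pad.
Only numpy, scipy, OpenCV 4.12 (cv2) and the standard library are available. Lean on these libraries where they do the work, as an engineer would, in place of code of your own. Each camera call takes 0.05 s, during which the arm holds its last target. There are 200 camera calls.

TASK

Get the parts feeder ready for a run: first check its gate by putting the gauge's blade down into the gap between the steel jaws until the shoulder rests on them for a moment, and stand the gauge back in its wooden rack. Then, with the scoop tray standing on its mat, put all the brass spacers on it, carry it over the blue hopper and tip it clearly so that the whole batch slides off into the hopper. Finally set the empty tray back down flat and centred on its mat and let go; leave everything else on the bench where it is.

Things in the scene. Friction and masses are not known exactly. Their poses are not given: they have to be found in the camera images.
- gap_mouth (a point): gap between two upright bright steel jaws on a dark foot, at the robot side of the blue hopper. The point: middle of the gap at the jaws' top, 60 mm above the bench. Own x runs along the gap (jaws 44 mm long, ends open), own y across it (gap 8.5 mm, each jaw 16 mm thick), z up; gap 34 mm deep. Fixed; the hopper's centre is 128 mm off along own +x
- hopper_floor (a point): blue sheet-metal hopper, an open box, outside 200 mm (own x) by 160 mm (own y), 70 mm high, walls 4 mm; the point: middle of its inner floor, 5 mm above the bench; z up. Fixed, turned together with the gap. A grey drive box (65 mm high, 90 mm long) stands against its +x side
- rack_mouth (a point): the wooden rack of the gauge, a fixed block 64 by 56 mm, 36 mm high, with one slot; the point is the centre of the slot's mouth on the block's top. The slot is 34 mm long along own x and 9.5 mm wide along own y, 30 mm deep; z up
- gauge_handle (a point): centre of the gauge's red handle, an upright block 30 mm (own x) by 14 mm thick (own y), 40 mm high. Under it a steel shoulder 36 x 26 x 4 mm (underside 24 mm below this point), then a steel blade 24 mm wide (own x), 5 mm thick (own y), 26 mm long, its last 4 mm thinned to 3 x 20 mm. 120 g. Starts standing in its rack, shoulder on the block. z up
- gauge_tip (a point): the middle of the lower end of the gauge's blade, 50 mm below the handle's centre; axes as the handle
- mat_top (a point): the middle of the top of the tray's black rubber mat, 270 mm (own x) by 220 mm, 4 mm thick, fixed flat on the bench
- tray_grip (a point): where to hold the aluminium scoop tray: middle of its orange handle, an upright fin 14 mm thick (own y), from 20 mm ahead (+x) to 50 mm behind; 35 mm above the tray's underside, fin top at 53 mm. Tray 230 mm (own x) x 186 mm, about 350 g; mass centre about 20 mm from here towards the lip: hold firmly (40 N or more). +x points to the open lip, z up
- tray_floor (a point): middle of the tray's polished floor, 3 mm above its underside, 55 mm from the grip point towards the lip. Rims 15 mm high along the back and both long sides, the +x end is open. Floor ahead of the fin (x -30 to 115 mm, y within 88 mm) is free for loading. Pieces start to slide at a tilt of 0.2 to 0.35 rad. Axes as the grip
- tray_lip (a point): the middle of the tray's open front edge, floor level, 115 mm from the floor's middle; axes as the tray
- spacer1_mid (a point): centre of a brass hexagonal spacer, 27 mm across the flats, 22 mm high, 70 g, black hole along own z; starts standing upright on the bench. Own x is square to two of its flats (the others at 60 and 120 degrees to it). Some starts have fewer spacers: absent ones are None
- spacer2_mid (a point): another such brass spacer
- spacer3_mid (a point): another such brass spacer
- spacer4_mid (a point): another such brass spacer
- spacer5_mid (a point): another such brass spacer
- oil_mid (a point): bystander, leave alone: yellow oil bottle, 52 mm wide, 150 mm high; the point is half-way up
- wrench_grip (a point): bystander, leave alone: steel wrench lying on the bench, 190 mm long; the point is on its handle
- driver_grip (a point): bystander, leave alone: screwdriver lying on the bench, 200 mm long; the point is on its handle
- tape_mid (a point): bystander, leave alone: yellow tape measure, 65 by 35 by 60 mm; the point is its centre
- mug_mid (a point): bystander, leave alone: white mug, 80 mm wide, 90 mm high; the point is half-way up
- offcut_center (a point): bystander, leave alone: upright steel round-bar offcut, 40 mm thick, 70 mm high; the point is its centre

How it is judged:
By the outcome, as a careful person would: the job done as asked, in the order asked, and still so for the second after the job is handed in, with the robot touching nothing.
Of spacer1, spacer2, spacer3, spacer4, spacer5 only 3 to 5 are there at a start; the rules pass over those that are not, and their reading is None.
At some moment in a run one of spacer1, spacer2, spacer3, spacer4, spacer5 may be knocked a few centimetres aside while the robot is not near it.
It also fails if it takes over 208 s, if anything falls off the work surface, if the arm or the gripper's body presses on something with over 40 N, if the wrist force passes 120 N, or if a joint passes its speed limit or range.

## Working session

There is one attempt and no reset: what is moved stays moved. The work goes in short steps, Python scripts to look and compute and a tool call to move; the robot and the scene stay as the last step left them, time stands still between calls to the robot, and variables do not carry over. Pictures are saved under pics/ and viewed, at most 14 in all, crops included, and the job is handed in when it is done.

Besides the shell and the picture viewer there is one more tool, called as a command line: name --argument value ..., lists and objects as JSON in quotes. move_arm: Moves the arm, as the interface text tells. Its arguments: {"type":"object","properties":{"plan":{"type":"array","items":{"type":"object","properties":{"travel":{"type":"array","items":{"type":"number"}},"dr":{"type":"array","items":{"type":"number"}}}}},"grip":{"type":"number"},"grip_force":{"type":"number"}},"required":["plan"]}

```bash
mkdir -p pics; ls; python3 - <<'E'
from station import r, optics
import cv2
s=r.sense(); print({k:s[k] for k in('time','position','tool_rot','force','grip_width')})
for n in('top','scene'):
    im=optics.grab_frame(n); cv2.imwrite(f'pics/{n}0.png',im[:,:,::-1]); print(n,optics.get_calibration(n))
E
```

```text
pics
{'time': 0.0, 'position': array([0.28919247, 0.66395337, 0.25214637]), 'tool_rot': array([ 2.03895257e-01,  9.78992057e-01, -1.11820891e-03, -1.60350446e-04]), 'force': array([-0.54112567,  0.46547695,  0.14151283]), 'grip_width': 0.9979711118607273}
top {'fx': 471.5246278666404, 'fy': 471.5246278666404, 'cx': 323.1853206111059, 'cy': 206.2964717597405, 'position': array([ 0.2958065 , -0.01424636,  1.63319357]), 'attitude': array([-0.69557972,  0.71439407, -0.05130996,  0.05636713])}
scene {'fx': 409.2832999726076, 'fy': 409.2832999726076, 'cx': 321.97795295985907, 'cy': 197.66758594170656, 'position': array([1.33459743, 0.07268981, 0.85267504]), 'attitude': array([ 0.61594884,  0.68322936, -0.2841223 , -0.27033162])}
```

View pics/top0.png

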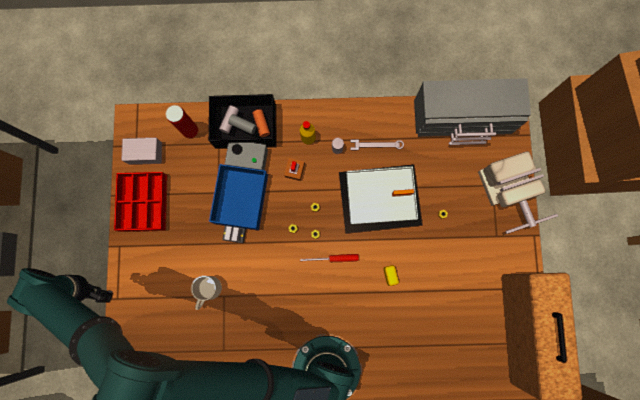

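View pics/scene0.png

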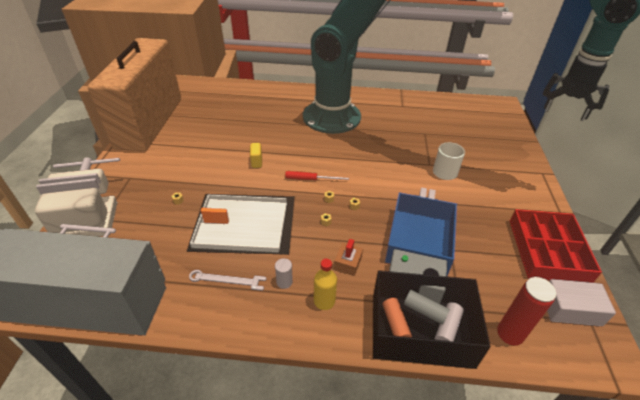

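The top view shows four spacers (293,229), (315,207), (315,234) and (443,214). The gauge is at (294,168), the hopper at (239,197) with its jaws at (234,234), and the tray at (381,196) with its orange fin at (403,193), so the lip points left (+y). The scene view agrees.

```bash
cat > h.py <<'E'
from station import r, optics
import numpy as np, cv2, json
from scipy.spatial.transform import Rotation as R
def cal(n):
    c=optics.get_calibration(n); c['R']=R.from_quat(c['attitude']).as_matrix(); return c
def ray(c,uv):
    d=np.array([(uv[0]-c['cx'])/c['fx'],(uv[1]-c['cy'])/c['fy'],1]); return c['R']@d
def onz(c,uv,z):
    d=ray(c,uv); p=c['position']; return p+d*(z-p[2])/d[2]
def proj(c,P):
    q=c['R'].T@(np.asarray(P)-c['position']); return np.array([c['fx']*q[0]/q[2]+c['cx'],c['fy']*q[1]/q[2]+c['cy']])
def grab(n,name=None):
    c=cal(n); im=optics.grab_frame(n)[:,:,::-1].copy()
    if name: cv2.imwrite(f'pics/{name}.png',im)
    return c,im
def blobs(im,lo,hi,amin=8):
    m=cv2.inRange(cv2.cvtColor(im,cv2.COLOR_BGR2HSV),lo,hi)
    cs,_=cv2.findContours(m,cv2.RETR_EXTERNAL,cv2.CHAIN_APPROX_NONE)
    return sorted([k for k in cs if cv2.contourArea(k)>=amin],key=cv2.contourArea,reverse=True)
def cen(k):
    return np.array(cv2.minAreaRect(k)[0])
def down(yaw):
    """tool pointing down, tool y (closing line) at world angle yaw (mod pi nearest to now)"""
    Rc=R.from_quat(r.sense()['tool_rot']).as_matrix(); best=None
    for a in (yaw,yaw+np.pi):
        y=np.array([np.cos(a),np.sin(a),0]); z=np.array([0,0,-1.]); M=np.column_stack([np.cross(y,z),y,z])
        g=R.from_matrix(Rc.T@M).magnitude()
        if best is None or g<best[0]: best=(g,M)
    return best[1]
def move(p,M=None,s=None):
    """units from current pose to TCP position p and orientation M"""
    s=s or r.sense(); Rc=R.from_quat(s['tool_rot']).as_matrix()
    t=Rc.T@(np.asarray(p)-s['position'])/.03
    d=np.zeros(3) if M is None else np.degrees(R.from_matrix(Rc.T@M).as_rotvec())/5
    print('travel',t.round(3).tolist(),'dr',d.round(3).tolist())
E
python3 - <<'E'
from h import *
im=cv2.imread('pics/top0.png'); c=cal('top')
def show(nm,lo,hi,z,amin=8,n=6):
    for k in blobs(im,lo,hi,amin)[:n]:
        (u,v),wh,a=cv2.minAreaRect(k); P=onz(c,(u,v),z)
        print(nm,np.round((u,v),1),np.round(wh,1),round(a),P.round(3), 'box',[onz(c,q,z)[:2].round(3).tolist() for q in cv2.boxPoints(((u,v),wh,a))] if cv2.contourArea(k)>150 else '')
show('yellow',(22,120,120),(35,255,255),.022)
show('blue',(100,120,50),(120,255,255),.07,200,2)
show('orange',(5,180,150),(14,255,255),.053,30)
show('red',(0,180,100),(4,255,255),.08,15)
show('white',(0,0,190),(179,45,255),.018,100)
print(cal('wrist'))
cv2.imwrite('pics/crop.png',cv2.resize(im[130:290,190:470],None,fx=2.85,fy=2.85,interpolation=2))
E
```

```text
yellow [391.1 275.1] [18.7 10.4] 76 [ 0.302 -0.229  0.022] box [[0.329, -0.206], [0.337, -0.24], [0.276, -0.253], [0.268, -0.218]]
yellow [306.5 130.5] [11. 13.] 90 [0.817 0.046 0.022] box 
yellow [292.5 228. ] [8. 7.] 90 [0.471 0.101 0.022] box 
yellow [315.  206.5] [7. 8.] 90 [0.544 0.022 0.022] box 
yellow [315.1 233.8] [7.9 7.3] 72 [0.449 0.024 0.022] box 
yellow [443.  213.5] [7.2 7.6] 63 [ 0.507 -0.417  0.022] box 
blue [237.3 196. ] [47.8 60. ] 9 [0.579 0.282 0.07 ] box [[0.495, 0.378], [0.697, 0.346], [0.665, 0.186], [0.464, 0.22]]
orange [326.7 266.7] [ 50.5 416.8] 89 [ 0.335 -0.012  0.053] box [[0.42, 0.688], [0.418, -0.709], [0.252, -0.698], [0.253, 0.677]]
orange [387.  307.5] [ 33. 232.] 90 [ 0.197 -0.207  0.053] box [[0.26, 0.174], [0.241, -0.59], [0.135, -0.581], [0.154, 0.175]]
orange [555.1 336.8] [128.7  39.7] 84 [ 0.091 -0.746  0.053] box [[0.291, -0.679], [0.301, -0.81], [-0.102, -0.81], [-0.111, -0.684]]
orange [345.5 118.1] [ 40.5 140. ] 88 [ 0.848 -0.092  0.053] box [[0.922, 0.153], [0.922, -0.338], [0.775, -0.334], [0.775, 0.151]]
orange [340.5 172.5] [ 33. 14
[... 626 characters left out ...]
.482, -0.099]]
white [138.5 148.5] [20.4 33.9] 88 [0.769 0.643 0.018] box [[0.806, 0.706], [0.808, 0.586], [0.733, 0.581], [0.731, 0.7]]
white [174. 113.] [14.1 15.6] 45 [0.897 0.52  0.018] box [[0.896, 0.558], [0.936, 0.519], [0.898, 0.482], [0.858, 0.521]]
white [372.5 144. ] [ 8. 43.] 90 [ 0.762 -0.186  0.018] box 
{'fx': 322.93916322281177, 'fy': 322.93916322281177, 'cx': 324.7372030257546, 'cy': 199.21683213929185, 'position': array([0.22021616, 0.69342812, 0.37236707]), 'attitude': array([0.82691025, 0.54180752, 0.08153967, 0.12655172]), 'R': array([[ 0.39959179,  0.87541441,  0.27198532],
       [ 0.91669035, -0.38085855, -0.12093622],
       [-0.00228137,  0.29765144, -0.95467189]])}
```

View pics/crop.png

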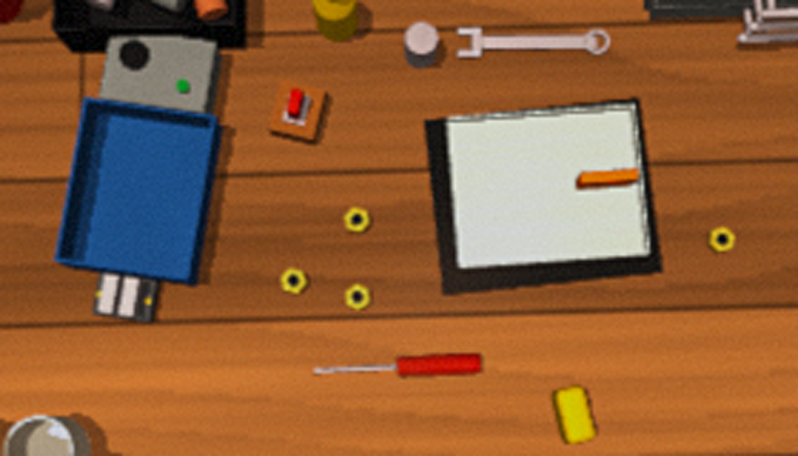

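```bash
python3 - <<'E'
from h import *
move([.58,.08,.33],down(np.radians(90)))
E
```

```text
travel [-16.659, -13.984, -2.561] dr [-0.023, -0.004, -4.706]
```

move_arm --plan '[{"travel": [-1.39, -1.16, -0.21], "dr": [0, 0, 0]}, {"travel": [-2.77, -2.33, -0.43], "dr": [0, 0, 0]}, {"travel": [-4.16, -3.5, -0.64], "dr": [0, 0, 0]}, {"travel": [-5.2, -4.37, -0.8], "dr": [0, 0, 0]}, {"travel": [-5.55, -4.66, -0.85], "dr": [0, 0, 0]}]' --grip 1

```text
time: 0.52
position: [0.382, 0.4773, 0.2773]
tool_rot: [0.204, 0.979, -0.001, -0.0]
force: [0.2, -0.3, 0.1]
grip_width: 1.003
gripper_force: 0.0
```

move_arm --plan '[{"travel": [-5.55, -4.66, -0.85], "dr": [0, 0, 0]}, {"travel": [-5.55, -4.66, -0.85], "dr": [0, 0, 0]}, {"travel": [-5.55, -4.66, -0.85], "dr": [0, 0, 0]}, {"travel": [-5.55, -4.66, -0.85], "dr": [0, 0, 0]}, {"travel": [-5.55, -4.66, -0.85], "dr": [0, 0, 0]}]'

```text
time: 0.93
position: [0.4741, 0.292, 0.3019]
tool_rot: [0.204, 0.979, -0.0, -0.0]
force: [0.6, -0.1, 0.1]
grip_width: 1.001
gripper_force: 0.0
```

move_arm --plan '[{"travel": [-5.55, -4.66, -0.85], "dr": [0, 0, -4.7]}, {"travel": [-5.55, -4.66, -0.85], "dr": [0, 0, -4.7]}, {"travel": [-5.55, -4.66, -0.85], "dr": [0, 0, -4.7]}, {"travel": [-5.55, -4.66, -0.85], "dr": [0, 0, -4.7]}, {"travel": [-5.55, -4.66, -0.85], "dr": [0, 0, -4.7]}]'

```text
time: 1.35
position: [0.5634, 0.1125, 0.3254]
tool_rot: [-0.001, 1.0, 0.0, -0.0]
force: [0.8, 0.9, -0.2]
grip_width: 0.999
gripper_force: 0.0
```

```bash
python3 - <<'E'
from h import *
move([.58,.08,.33],down(np.radians(90)))
s=r.sense(); print(s['time'],s['position'])
E
```

```text
travel [-0.552, -1.084, -0.154] dr [0.002, -0.008, 0.019]
1.35 [0.56337163 0.11250681 0.3253868 ]
```

move_arm --plan '[{"travel": [0, 0, 0], "dr": [0, 0, 0]}, {"travel": [0, 0, 0], "dr": [0, 0, 0]}, {"travel": [0, 0, 0], "dr": [0, 0, 0]}]'

```text
time: 1.6
position: [0.5628, 0.1145, 0.325]
tool_rot: [0.001, 1.0, 0.0, -0.001]
force: [-1.9, 1.1, 1.3]
grip_width: 1.001
gripper_force: 0.0
```

```bash
python3 - <<'E'
from h import *
print(r.sense()['position'])
c,im=grab('wrist','w1'); print(c['position'])
import pickle; c.pop('R'); pickle.dump(c,open('w1.pkl','wb'))
E
```

```text
[0.56279372 0.11446348 0.32497016]
[0.48757717 0.11349657 0.44519542]
```

View pics/w1.png

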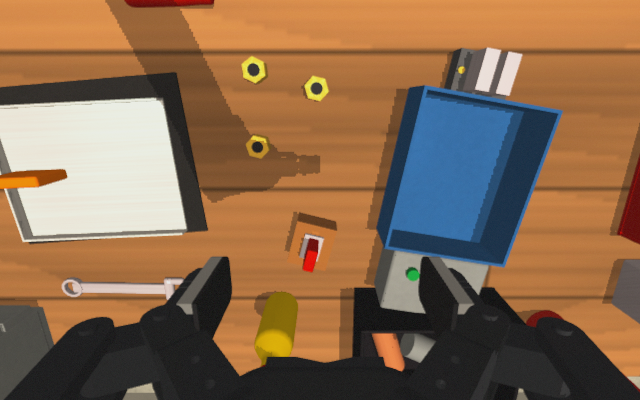

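The wrist view shows the three spacers at (253,70), (317,89) and (258,147). The gauge in its rack is at (311,250), the jaws at (497,70), the blue hopper at (470,175), the mat's edge near (190,150) and the tray at the left.

```bash
python3 - <<'E'
from h import *
import pickle
im=cv2.imread('pics/w1.png'); c=pickle.load(open('w1.pkl','rb')); c['R']=R.from_quat(c['attitude']).as_matrix()
def show(nm,lo,hi,z,roi,amin=20,n=3):
    x0,y0,x1,y1=roi
    for k in blobs(im[y0:y1,x0:x1],lo,hi,amin)[:n]:
        k=k+np.array([x0,y0]); W=np.array([onz(c,q[0],z)[:2] for q in k],np.float32)*1000
        (x,y),wh,a=cv2.minAreaRect(W)
        print(nm,cen(k).round(1),'xy mm',round(x,1),round(y,1),'wh',np.round(wh,1),'a',round(a,1),'hull cen',W.mean(0).round(1))
show('spacer',(20,60,60),(36,255,255),.022,(220,40,345,170))
show('jaw',(0,0,170),(179,60,255),.06,(460,30,540,110))
show('hopper',(100,80,40),(125,255,255),.07,(370,70,570,275),2000)
show('shoulder',(0,0,110),(179,60,255),.04,(290,225,335,275))
show('red',(0,150,80),(5,255,255),.08,(290,225,335,275)); show('red',(175,150,80),(180,255,255),.08,(290,225,335,275))
show('traywhite',(0,0,150),(179,40,255),.003+.004,(0,60,205,260),2000)
cv2.imwrite('pics/g.png',np.hstack([cv2.resize(im[200:290,280:360],None,fx=5,fy=5,interpolation=2),cv2.resize(im[35:125,450:530],None,fx=5,fy=5,interpolation=2)])[:450])
E
```

```text
spacer [253.9  69.7] xy mm 453.3 26.9 wh [33.3 27. ] a 64.0 hull cen [453.5  27. ]
spacer [316.  88.] xy mm 474.6 102.5 wh [29.7 27.9] a 16.8 hull cen [474.5 102.5]
spacer [257.8 145.3] xy mm 545.1 25.8 wh [26.8 31.4] a 43.4 hull cen [545.5  26.7]
jaw [487.4  69.5] xy mm 456.9 293.9 wh [16.1 43.9] a 80.6 hull cen [456.8 293.9]
jaw [508.3  73.4] xy mm 461.0 317.9 wh [16.  44.2] a 80.2 hull cen [460.7 317.9]
hopper [467.3 178. ] xy mm 583.2 276.5 wh [175.1 200.8] a 80.3 hull cen [576.5 278.2]
shoulder [311.1 246.5] xy mm 681.5 94.2 wh [25.2 35.6] a 75.1 hull cen [677.6  94.3]
red [310.6 254.9] xy mm 674.0 95.3 wh [14.3 44.7] a 76.8 hull cen [674.   95.2]
traywhite [ 92.2 166.9] xy mm 581.6 -207.5 wh [184.6 228.7] a 2.6 hull cen [ 580.2 -214.8]
```

View pics/g.png

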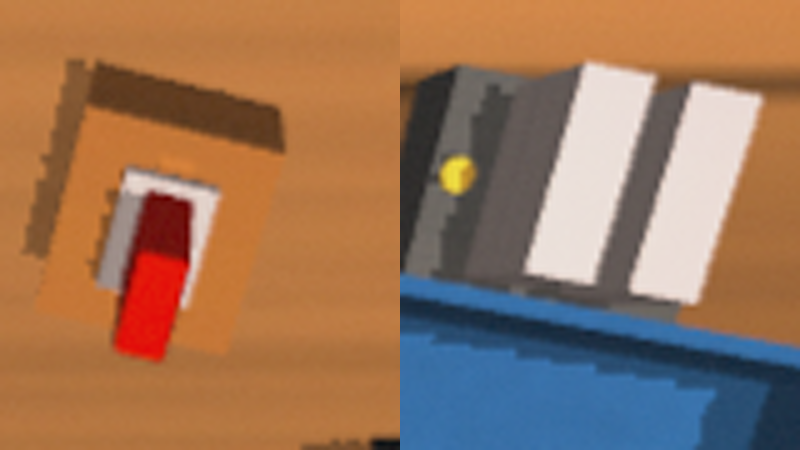

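```bash
python3 - <<'E'
from h import *
import pickle
im=cv2.imread('pics/w1.png'); c=pickle.load(open('w1.pkl','rb')); c['R']=R.from_quat(c['attitude']).as_matrix()
k=blobs(im[225:275,290:335],(0,150,170),(6,255,255),20)[0]+np.array([290,225])
print(cv2.minAreaRect(np.array([onz(c,q[0],.08)[:2] for q in k],np.float32)*1000))
# rack block top outline from crop corners
for q in ((91,103),(285,152),(230,355),(36,312)): print((onz(c,(280+q[0]/5,200+q[1]/5),.036)*1000).round(1))
move([.6812,.0943,.150],down(np.radians(75.5)))
E
```

```text
((682.0919189453125, 93.99919128417969), (13.047112464904785, 28.84567642211914), 75.02256774902344)
[644.8  77.1  36. ]
[659.2 129.8  36. ]
[721.6 114.7  36. ]
[707.9  59.9  36. ]
travel [-3.966, -0.717, 5.823] dr [0.004, -0.017, 2.909]
```

move_arm --plan '[{"travel": [-3.98, -0.72, 5.82], "dr": [0, 0, 2.95]}, {"travel": [-3.98, -0.72, 5.82], "dr": [0, 0, 2.95]}, {"travel": [-3.98, -0.72, 5.82], "dr": [0, 0, 2.95]}, {"travel": [-3.98, -0.72, 5.82], "dr": [0, 0, 2.95]}, {"travel": [-3.98, -0.72, 5.82], "dr": [0, 0, 2.95]}]' --grip 0.6

```text
time: 2.07
position: [0.6802, 0.0963, 0.1523]
tool_rot: [0.127, 0.992, 0.001, -0.001]
force: [0.1, 0.0, 1.0]
grip_width: 0.6
gripper_force: 0.0
```

move_arm --plan '[{"travel": [0, 0, 0], "dr": [0, 0, 0]}, {"travel": [0, 0, 0], "dr": [0, 0, 0]}]'

```text
time: 2.23
position: [0.6782, 0.095, 0.1502]
tool_rot: [0.128, 0.992, -0.001, -0.004]
force: [0.2, 0.0, -0.2]
grip_width: 0.602
gripper_force: 0.0
```

```bash
python3 - <<'E'
from h import *
move([.6818,.0942,.067],down(np.radians(75.2)))
E
```

```text
travel [-0.141, 0.013, 2.774] dr [-0.029, -0.08, 0.029]
```

move_arm --plan '[{"travel": [-0.06, 0.0, 1.2], "dr": [0, 0, 0]}, {"travel": [-0.06, 0.0, 2.2], "dr": [0, 0, 0]}, {"travel": [-0.06, 0.0, 2.77], "dr": [0, 0, 0]}, {"travel": [-0.06, 0.0, 2.77], "dr": [0, 0, 0]}, {"travel": [-0.06, 0.0, 2.77], "dr": [0, 0, 0]}]'

```text
time: 2.65
position: [0.6815, 0.0946, 0.0728]
tool_rot: [0.128, 0.992, 0.001, 0.0]
force: [-0.4, 0.6, 0.1]
grip_width: 0.602
gripper_force: 0.0
```

move_arm --plan '[{"travel": [0, 0, 0], "dr": [0, 0, 0]}]'

```text
time: 2.73
position: [0.6832, 0.0941, 0.0742]
tool_rot: [0.128, 0.992, 0.001, 0.002]
force: [0.9, 0.2, 0.6]
grip_width: 0.6
gripper_force: 0.0
```

move_arm --plan '[{"travel": [0, 0, 0], "dr": [0, 0, 0]}]'

```text
time: 2.82
position: [0.6835, 0.0936, 0.0743]
tool_rot: [0.128, 0.992, 0.001, 0.002]
force: [0.2, -0.7, -0.3]
grip_width: 0.598
gripper_force: 0.0
```

move_arm --plan '[{"travel": [0, 0, 0], "dr": [0, 0, 0]}, {"travel": [0, 0, 0], "dr": [0, 0, 0]}, {"travel": [0, 0, 0], "dr": [0, 0, 0]}, {"travel": [0, 0, 0], "dr": [0, 0, 0]}, {"travel": [0, 0, 0], "dr": [0, 0, 0]}]' --grip 0 --grip_force 45

```text
time: 3.23
position: [0.6827, 0.093, 0.0723]
tool_rot: [0.129, 0.992, 0.0, 0.001]
force: [-1.3, 0.8, 5.8]
grip_width: 0.156
gripper_force: 44.7
```

move_arm --plan '[{"travel": [0, 0, 0], "dr": [0, 0, 0]}, {"travel": [0, 0, 0], "dr": [0, 0, 0]}, {"travel": [0, 0, 0], "dr": [0, 0, 0]}]'

```text
time: 3.48
position: [0.6827, 0.0931, 0.0723]
tool_rot: [0.129, 0.992, 0.0, 0.001]
force: [-0.0, 0.7, 5.2]
grip_width: 0.156
gripper_force: 44.7
```

move_arm --plan '[{"travel": [0, 0, -1.0], "dr": [0, 0, 0]}, {"travel": [0, 0, -2.0], "dr": [0, 0, 0]}, {"travel": [0, 0, -3.3], "dr": [0, 0, 0]}, {"travel": [0, 0, -4], "dr": [0, 0, 0]}, {"travel": [0, 0, -4], "dr": [0, 0, 0]}]'

```text
time: 3.9
position: [0.6854, 0.0927, 0.1968]
tool_rot: [0.129, 0.992, 0.001, 0.005]
force: [1.0, -0.7, -0.9]
grip_width: 0.154
gripper_force: 45.5
```

```bash
python3 - <<'E'
from h import *
s=r.sense();print(s['position'],s['gripper_force'],s['grip_width'])
move([.459,.305,.175],down(np.radians(80.4)))
E
```

```text
[0.68544867 0.09272397 0.19679991] 45.52410006523132 0.15405322359537577
travel [9.113, 4.908, 0.662] dr [0.04, 0.108, -1.043]
```

Two legs: ~311 mm.

move_arm --plan '[{"travel": [1.1, 0.6, 0], "dr": [0, 0, 0]}, {"travel": [2.2, 1.2, 0], "dr": [0, 0, 0]}, {"travel": [3.3, 1.8, 0], "dr": [0, 0, 0]}, {"travel": [4.4, 2.4, 0], "dr": [0, 0, 0]}, {"travel": [5.4, 2.92, 0], "dr": [0, 0, 0]}]'

```text
time: 4.32
position: [0.5447, 0.2199, 0.1897]
tool_rot: [0.128, 0.992, -0.001, -0.002]
force: [0.1, 1.6, -1.5]
grip_width: 0.156
gripper_force: 45.5
```

move_arm --plan '[{"travel": [1.1, 0.6, 0.2], "dr": [0, 0, 0]}, {"travel": [2.2, 1.2, 0.4], "dr": [0, 0, -0.5]}, {"travel": [3.3, 1.8, 0.6], "dr": [0, 0, -1.0]}, {"travel": [3.68, 1.98, 0.66], "dr": [0, 0, -1.04]}, {"travel": [3.68, 1.98, 0.66], "dr": [0, 0, -1.04]}]'

```text
time: 4.73
position: [0.4508, 0.3073, 0.1695]
tool_rot: [0.079, 0.997, -0.001, -0.003]
force: [0.3, 0.4, -1.2]
grip_width: 0.151
gripper_force: 45.5
```

move_arm --plan '[{"travel": [0, 0, 0], "dr": [0, 0, 0]}, {"travel": [0, 0, 0], "dr": [0, 0, 0]}]'

```text
time: 4.9
position: [0.4571, 0.3029, 0.171]
tool_rot: [0.085, 0.996, -0.001, 0.0]
force: [-0.1, -1.1, -1.3]
grip_width: 0.159
gripper_force: 45.5
```

```bash
python3 - <<'E'
from h import *
import pickle
s=r.sense();print(s['position'],s['tool_rot'])
c,im=grab('wrist','w2');c.pop('R'); pickle.dump(c,open('w2.pkl','wb'))
E
```

```text
[0.45710387 0.30293392 0.17101104] [ 8.45633563e-02  9.96417844e-01 -6.74509020e-04  2.52365914e-04]
```

View pics/w2.png

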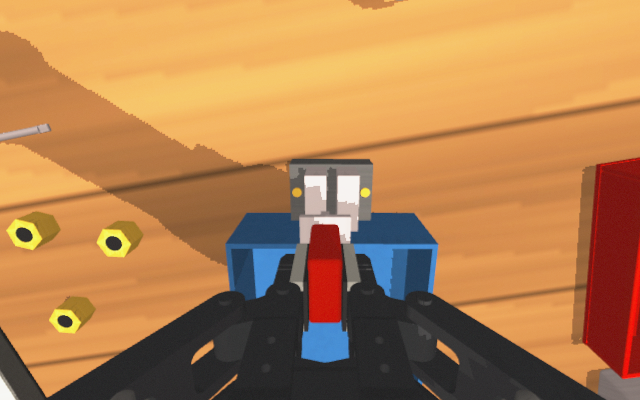

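The view shows the held gauge (red handle at 325, shoulder about 300–352 at row 228). The jaws' tops lie behind it: left 304–327, gap about 332, right 338–360, rows 175–215.

```bash
python3 - <<'E'
from h import *
import pickle
im=cv2.imread('pics/w2.png'); c=pickle.load(open('w2.pkl','rb')); c['R']=R.from_quat(c['attitude']).as_matrix()
g=cv2.cvtColor(im,cv2.COLOR_BGR2GRAY)
for v in (180,190,200,208,226,232): print(v,g[v,292:372].tolist())
E
```

```text
180 [90, 91, 91, 91, 91, 90, 90, 90, 91, 90, 89, 90, 212, 242, 244, 244, 244, 244, 244, 244, 244, 244, 244, 244, 244, 244, 244, 245, 245, 245, 245, 244, 245, 244, 176, 93, 87, 88, 89, 88, 87, 90, 87, 90, 109, 187, 240, 245, 245, 245, 245, 244, 245, 245, 245, 245, 245, 245, 245, 245, 245, 245, 245, 245, 245, 245, 245, 205, 139, 128, 128, 127, 126, 128, 128, 128, 128, 128, 127, 127]
190 [122, 167, 175, 176, 175, 177, 177, 179, 164, 119, 95, 93, 131, 182, 193, 194, 192, 193, 192, 193, 193, 193, 192, 193, 193, 192, 192, 194, 240, 244, 244, 244, 244, 244, 181, 123, 101, 92, 92, 92, 91, 92, 92, 98, 111, 186, 240, 244, 244, 244, 245, 244, 244, 244, 244, 244, 244, 244, 245, 244, 245, 245, 245, 245, 245, 245, 245, 171, 111, 204, 221, 222, 222, 222, 222, 223, 224, 188, 137, 132]
200 [88, 90, 88, 89, 89, 89, 88, 87, 90, 89, 90, 89, 109, 177, 192, 192, 191, 192, 193, 192, 192, 193, 191, 191, 192, 191, 192, 191, 191, 191, 190, 192, 193, 192, 124, 89, 90, 90, 90, 90, 91, 89, 89, 95, 110, 161, 240, 244, 244, 244, 244, 244, 244, 240, 239, 243, 244, 244, 244, 244, 244, 244, 244, 244, 244, 244, 224, 1
[... 455 characters left out ...]
, 63, 63, 63, 63, 64, 64, 134, 178, 186, 188, 186, 188, 189, 188, 185, 185, 185, 183, 151, 91, 57, 57, 56, 59, 56, 57, 54, 54, 56, 53, 52, 56, 60, 58, 59, 58, 58, 57, 60, 62, 59, 59, 60, 58, 58, 221, 240, 241, 242, 242, 242, 242, 241, 241, 240, 240, 241, 229, 199, 189, 189, 190, 189, 189, 167, 102, 66, 64, 67, 67, 65, 64, 66, 67, 65, 66, 66, 66, 65]
232 [63, 64, 63, 64, 63, 64, 59, 114, 174, 185, 187, 187, 189, 188, 186, 186, 184, 183, 135, 78, 55, 58, 57, 56, 57, 56, 54, 52, 57, 57, 54, 51, 58, 57, 60, 56, 55, 60, 58, 58, 57, 59, 54, 56, 56, 56, 53, 186, 237, 242, 242, 242, 242, 241, 241, 240, 240, 240, 173, 80, 64, 64, 67, 65, 67, 66, 64, 62, 64, 68, 65, 66, 64, 64, 65, 64, 66, 67, 67, 66]
```

```bash
python3 - <<'E'
from h import *
import pickle
c=pickle.load(open('w2.pkl','rb')); c['R']=R.from_quat(c['attitude']).as_matrix()
s=r.sense(); Rt=R.from_quat(s['tool_rot']).as_matrix(); p=s['position']
tool=lambda P:(Rt.T@(P-p)*1000).round(2)
print(p)
for uv in ((331.5,180),(331.5,208),(331.5,175)): P=onz(c,uv,.06); print(P.round(4),tool(P))
print('width check',np.linalg.norm(onz(c,(303.7,180),.06)-onz(c,(359.2,180),.06)))
print('shoulder',tool(onz(c,(324.6,232),p[2]-.0323)), 'w',np.linalg.norm(onz(c,(299.1,232),p[2]-.0323)-onz(c,(350.1,232),p[2]-.0323)))
E
```

```text
[0.45759453 0.30265573 0.17124864]
[0.4401 0.3096 0.06  ] [ 18.57   3.98 111.23]
[0.4615 0.3061 0.06  ] [ -3.2    4.13 111.25]
[0.4363 0.3102 0.06  ] [ 22.34   3.95 111.22]
width check 0.04084909881045947
shoulder [10.81 -0.99 32.29] w 0.02600006810198044
```

move_arm --plan '[{"travel": [0, 0.167, 0], "dr": [0, 0, 0]}, {"travel": [0, 0.167, 0.5], "dr": [0, 0, 0]}, {"travel": [0, 0.167, 1.1], "dr": [0, 0, 0]}, {"travel": [0, 0.167, 1.2], "dr": [0, 0, 0]}, {"travel": [0, 0.167, 1.2], "dr": [0, 0, 0]}]'

```text
time: 5.37
position: [0.4571, 0.3082, 0.1345]
tool_rot: [0.084, 0.996, -0.001, -0.001]
force: [-0.4, -0.2, -0.7]
grip_width: 0.155
gripper_force: 45.5
```

move_arm --plan '[{"travel": [0, 0, 0], "dr": [0, 0, 0]}, {"travel": [0, 0, 0], "dr": [0, 0, 0]}]'

```text
time: 5.53
position: [0.4578, 0.3094, 0.1362]
tool_rot: [0.084, 0.996, 0.0, 0.001]
force: [0.2, 0.4, -1.2]
grip_width: 0.157
gripper_force: 45.5
```

```bash
python3 - <<'E'
from h import *
import pickle
s=r.sense();print(s['position'],s['tool_rot'])
c,im=grab('wrist','w3');c.pop('R'); pickle.dump(c,open('w3.pkl','wb'))
cv2.imwrite('pics/w3c.png',cv2.resize(im[140:280,260:400],None,fx=4,fy=4,interpolation=0))
E
```

```text
[0.45783994 0.30937252 0.13621343] [8.39888132e-02 9.96466385e-01 4.64289965e-04 6.38892836e-04]
```

View pics/w3c.png

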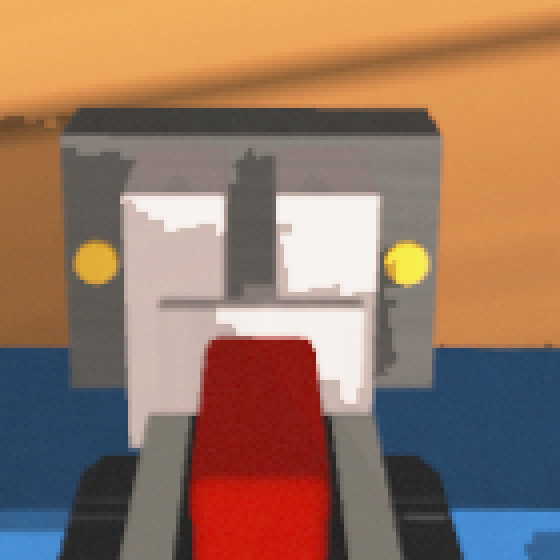

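```bash
python3 - <<'E'
from h import *
import pickle
c=pickle.load(open('w3.pkl','rb')); c['R']=R.from_quat(c['attitude']).as_matrix()
s=r.sense(); Rt=R.from_quat(s['tool_rot']).as_matrix(); p=s['position']
tool=lambda P:(Rt.T@(P-p)*1000).round(2)
print(p)
print('jaw near',tool(onz(c,(322.7,188.2),.06)),'shoulder near top',tool(onz(c,(325.4,215.6),p[2]-.0323)))
E
```

```text
[0.45777603 0.30950258 0.13631037]
jaw near [21.26 -2.53 76.28] shoulder near top [19.08 -0.88 32.27]
```

move_arm --plan '[{"travel": [0, -0.053, 0], "dr": [0, 0, 0]}, {"travel": [0, -0.053, 0], "dr": [0, 0, 0]}, {"travel": [0, -0.053, 0], "dr": [0, 0, 0]}]'

```text
time: 5.83
position: [0.4568, 0.3077, 0.1359]
tool_rot: [0.084, 0.996, 0.0, 0.0]
force: [-0.1, 0.1, -1.8]
grip_width: 0.155
gripper_force: 45.5
```

move_arm --plan '[{"travel": [0, 0, 0], "dr": [0, 0, 0]}]'

```text
time: 5.92
position: [0.4567, 0.3078, 0.1357]
tool_rot: [0.084, 0.997, 0.0, 0.0]
force: [-0.3, -0.3, -1.3]
grip_width: 0.16
gripper_force: 45.5
```

move_arm --plan '[{"travel": [-0.09, 0, 0.1], "dr": [0, 0, 0]}, {"travel": [-0.09, 0, 0.3], "dr": [0, 0, 0]}, {"travel": [-0.09, 0, 0.5], "dr": [0, 0, 0]}, {"travel": [-0.09, 0, 0.6], "dr": [0, 0, 0]}, {"travel": [-0.09, 0, 0.6], "dr": [0, 0, 0]}]'

```text
time: 6.33
position: [0.4586, 0.3068, 0.1162]
tool_rot: [0.083, 0.997, -0.001, -0.001]
force: [0.3, -0.4, -0.7]
grip_width: 0.157
gripper_force: 45.5
```

move_arm --plan '[{"travel": [0, 0, 0.15], "dr": [0, 0, 0]}, {"travel": [0, 0, 0.3], "dr": [0, 0, 0]}, {"travel": [0, 0, 0.3], "dr": [0, 0, 0]}]'

```text
time: 6.58
position: [0.4589, 0.307, 0.1075]
tool_rot: [0.084, 0.997, -0.0, -0.001]
force: [0.3, -0.1, -1.8]
grip_width: 0.157
gripper_force: 45.5
```

In the gap without contact. Now down gently to the shoulder.

move_arm --plan '[{"travel": [0, 0, 0.1], "dr": [0, 0, 0]}, {"travel": [0, 0, 0.2], "dr": [0, 0, 0]}, {"travel": [0, 0, 0.3], "dr": [0, 0, 0]}, {"travel": [0, 0, 0.3], "dr": [0, 0, 0]}]'

```text
time: 6.92
position: [0.4591, 0.3071, 0.0989]
tool_rot: [0.084, 0.997, -0.0, -0.0]
force: [-0.6, 0.5, -1.5]
grip_width: 0.156
gripper_force: 45.5
```

move_arm --plan '[{"travel": [0, 0, 0.03], "dr": [0, 0, 0]}, {"travel": [0, 0, 0.06], "dr": [0, 0, 0]}, {"travel": [0, 0, 0.06], "dr": [0, 0, 0]}]'

```text
time: 7.17
position: [0.4593, 0.3073, 0.0976]
tool_rot: [0.084, 0.997, -0.0, -0.0]
force: [-0.4, -0.1, -0.3]
grip_width: 0.157
gripper_force: 45.5
```

move_arm --plan '[{"travel": [0, 0, 0.03], "dr": [0, 0, 0]}, {"travel": [0, 0, 0.07], "dr": [0, 0, 0]}, {"travel": [0, 0, 0.07], "dr": [0, 0, 0]}]'

```text
time: 7.42
position: [0.4595, 0.3074, 0.0963]
tool_rot: [0.084, 0.997, 0.0, 0.0]
force: [-1.2, -0.3, 5.0]
grip_width: 0.155
gripper_force: 46.2
```

move_arm --plan '[{"travel": [0, 0, 0.03], "dr": [0, 0, 0]}, {"travel": [0, 0, 0.06], "dr": [0, 0, 0]}, {"travel": [0, 0, 0.06], "dr": [0, 0, 0]}]'

```text
time: 7.67
position: [0.4595, 0.3074, 0.0962]
tool_rot: [0.084, 0.996, 0.0, 0.0]
force: [-3.9, -2.3, 19.4]
grip_width: 0.158
gripper_force: 48.5
```

move_arm --plan '[{"travel": [0, 0, 0], "dr": [0, 0, 0]}, {"travel": [0, 0, 0], "dr": [0, 0, 0]}, {"travel": [0, 0, -0.3], "dr": [0, 0, 0]}, {"travel": [0, 0, -0.8], "dr": [0, 0, 0]}, {"travel": [0, 0, -1.6], "dr": [0, 0, 0]}]'

```text
time: 8.08
position: [0.4581, 0.3065, 0.1409]
tool_rot: [0.083, 0.997, -0.001, -0.001]
force: [-0.6, -0.0, -2.0]
grip_width: 0.156
gripper_force: 45.4
```

move_arm --plan '[{"travel": [0, 0, -1.0], "dr": [0, 0, 0]}, {"travel": [0, 0, -1.8], "dr": [0, 0, 0]}, {"travel": [0, 0, -1.8], "dr": [0, 0, 0]}]'

```text
time: 8.33
position: [0.4621, 0.309, 0.2004]
tool_rot: [0.084, 0.996, 0.003, 0.004]
force: [0.8, 0.4, -1.4]
grip_width: 0.155
gripper_force: 45.6
```

```bash
python3 - <<'E'
from h import *
s=r.sense();print(s['position'])
move([.6827,.0931,.15],down(np.radians(75.2)))
E
```

```text
[0.46208049 0.30903133 0.20044711]
travel [-8.441, -5.882, 1.695] dr [0.085, 0.072, 1.039]
```

move_arm --plan '[{"travel": [-1.1, -0.76, 0], "dr": [0, 0, 0]}, {"travel": [-2.2, -1.53, 0], "dr": [0, 0, 0]}, {"travel": [-3.3, -2.3, 0], "dr": [0, 0, 0]}, {"travel": [-4.4, -3.06, 0], "dr": [0, 0, 0]}, {"travel": [-5.4, -3.76, 0], "dr": [0, 0, 0]}]'

```text
time: 8.75
position: [0.6014, 0.1668, 0.195]
tool_rot: [0.084, 0.996, -0.0, -0.0]
force: [0.1, 1.5, -1.1]
grip_width: 0.154
gripper_force: 45.4
```

move_arm --plan '[{"travel": [-1.1, -0.76, 0.3], "dr": [0, 0, 0]}, {"travel": [-2.2, -1.53, 0.8], "dr": [0, 0, 0]}, {"travel": [-3.04, -2.12, 1.3], "dr": [0, 0, 1.04]}, {"travel": [-3.04, -2.12, 1.3], "dr": [0, 0, 1.04]}, {"travel": [-3.04, -2.12, 1.3], "dr": [0, 0, 1.04]}]'

```text
time: 9.17
position: [0.6795, 0.0877, 0.1543]
tool_rot: [0.131, 0.991, -0.001, -0.001]
force: [-1.1, 1.2, -1.9]
grip_width: 0.156
gripper_force: 45.4
```

move_arm --plan '[{"travel": [0, 0, 0], "dr": [0, 0, 0]}, {"travel": [0, 0, 0], "dr": [0, 0, 0]}]'

```text
time: 9.33
position: [0.6785, 0.0934, 0.1565]
tool_rot: [0.127, 0.992, 0.001, -0.001]
force: [0.6, 1.1, -1.1]
grip_width: 0.158
gripper_force: 45.4
```

```bash
python3 - <<'E'
from h import *
s=r.sense();print(s['position'])
move([.6827,.0931,.11],down(np.radians(75.2)))
E
```

```text
[0.67852962 0.09335326 0.1564737 ]
travel [-0.139, 0.025, 1.549] dr [0.011, -0.018, 0.036]
```

move_arm --plan '[{"travel": [-0.14, 0.02, 0.8], "dr": [0, 0, 0]}, {"travel": [-0.14, 0.02, 1.4], "dr": [0, 0, 0]}, {"travel": [-0.14, 0.02, 1.4], "dr": [0, 0, 0]}, {"travel": [-0.14, 0.02, 1.4], "dr": [0, 0, 0]}, {"travel": [-0.14, 0.02, 1.4], "dr": [0, 0, 0]}]'

```text
time: 9.75
position: [0.684, 0.092, 0.1159]
tool_rot: [0.128, 0.992, 0.0, 0.001]
force: [0.6, 0.4, -0.6]
grip_width: 0.159
gripper_force: 45.5
```

```bash
python3 - <<'E'
from h import *
s=r.sense();print(s['position'])
move([.6827,.0931,.0723],down(np.radians(75.2)))
E
```

```text
[0.68396393 0.09200276 0.11589973]
travel [0.052, 0.023, 1.453] dr [0.012, 0.012, 0.023]
```

move_arm --plan '[{"travel": [0.05, 0.024, 0], "dr": [0, 0, 0]}, {"travel": [0.05, 0.024, 0.3], "dr": [0, 0, 0]}, {"travel": [0.05, 0.024, 0.6], "dr": [0, 0, 0]}, {"travel": [0.05, 0.024, 0.8], "dr": [0, 0, 0]}, {"travel": [0.05, 0.024, 0.8], "dr": [0, 0, 0]}]'

```text
time: 10.17
position: [0.6833, 0.0928, 0.0902]
tool_rot: [0.129, 0.992, 0.001, 0.001]
force: [0.9, 1.9, -1.6]
grip_width: 0.156
gripper_force: 45.8
```

move_arm --plan '[{"travel": [0, 0, 0.2], "dr": [0, 0, 0]}, {"travel": [0, 0, 0.4], "dr": [0, 0, 0]}, {"travel": [0, 0, 0.4], "dr": [0, 0, 0]}]'

```text
time: 10.42
position: [0.6823, 0.093, 0.0771]
tool_rot: [0.128, 0.992, 0.001, -0.0]
force: [1.5, 3.3, -3.3]
grip_width: 0.158
gripper_force: 45.6
```

move_arm --plan '[{"travel": [0, 0, 0.07], "dr": [0, 0, 0]}, {"travel": [0, 0, 0.14], "dr": [0, 0, 0]}, {"travel": [0, 0, 0.14], "dr": [0, 0, 0]}]'

```text
time: 10.67
position: [0.6827, 0.0929, 0.0741]
tool_rot: [0.128, 0.992, 0.001, 0.0]
force: [1.8, 4.3, -3.1]
grip_width: 0.159
gripper_force: 45.4
```

move_arm --plan '[{"travel": [0, 0, 0.03], "dr": [0, 0, 0]}, {"travel": [0, 0, 0.03], "dr": [0, 0, 0]}, {"travel": [0, 0, 0.03], "dr": [0, 0, 0]}]'

```text
time: 10.92
position: [0.6827, 0.0929, 0.0737]
tool_rot: [0.128, 0.992, 0.001, 0.0]
force: [1.1, 4.0, -1.6]
grip_width: 0.156
gripper_force: 45.7
```

move_arm --plan '[{"travel": [0, 0, 0.04], "dr": [0, 0, 0]}, {"travel": [0, 0, 0.07], "dr": [0, 0, 0]}, {"travel": [0, 0, 0.07], "dr": [0, 0, 0]}]'

```text
time: 11.17
position: [0.683, 0.0928, 0.0723]
tool_rot: [0.128, 0.992, 0.001, 0.0]
force: [-0.0, 5.5, 1.8]
grip_width: 0.154
gripper_force: 46.1
```

move_arm --plan '[{"travel": [0, 0, 0], "dr": [0, 0, 0]}, {"travel": [0, 0, 0], "dr": [0, 0, 0]}, {"travel": [0, 0, 0], "dr": [0, 0, 0]}, {"travel": [0, 0, 0], "dr": [0, 0, 0]}]' --grip 0.45

```text
time: 11.5
position: [0.6821, 0.0897, 0.0713]
tool_rot: [0.129, 0.992, -0.001, -0.0]
force: [0.1, -0.4, 0.2]
grip_width: 0.449
gripper_force: 0.0
```

move_arm --plan '[{"travel": [0, 0, -0.6], "dr": [0, 0, 0]}, {"travel": [0, 0, -1.6], "dr": [0, 0, 0]}, {"travel": [0, 0, -3], "dr": [0, 0, 0]}, {"travel": [0, 0, -4.3], "dr": [0, 0, 0]}, {"travel": [0, 0, -5.6], "dr": [0, 0, 0]}]'

```text
time: 11.92
position: [0.682, 0.0905, 0.2409]
tool_rot: [0.129, 0.992, -0.001, -0.001]
force: [0.5, -0.5, 0.2]
grip_width: 0.448
gripper_force: 0.0
```

```bash
python3 - <<'E'
from h import *
s=r.sense();print(s['position'])
# view pose above tray
move([.52,-.13,.32],down(np.radians(92)))
E
```

```text
[0.68198067 0.0905229  0.24093888]
travel [3.338, -8.493, -2.619] dr [-0.017, -0.012, -3.369]
```

move_arm --plan '[{"travel": [1.35, -4.5, -1.4], "dr": [0, 0, 0]}, {"travel": [1.35, -4.5, -1.4], "dr": [0, 0, 0]}, {"travel": [1.35, -4.5, -1.4], "dr": [0, 0, 0]}, {"travel": [1.35, -4.5, -1.4], "dr": [0, 0, 0]}, {"travel": [1.35, -4.5, -1.4], "dr": [0, 0, 0]}]'

```text
time: 12.33
position: [0.606, -0.0368, 0.2834]
tool_rot: [0.134, 0.991, -0.002, 0.0]
force: [-0.7, -0.4, 0.4]
grip_width: 0.452
gripper_force: 0.0
```

move_arm --plan '[{"travel": [1.35, -4.5, -1.4], "dr": [0, 0, -3.3]}, {"travel": [1.35, -4.5, -1.4], "dr": [0, 0, -3.3]}, {"travel": [1.35, -4.5, -1.4], "dr": [0, 0, -3.3]}, {"travel": [1.35, -4.5, -1.4], "dr": [0, 0, -3.3]}, {"travel": [1.35, -4.5, -1.4], "dr": [0, 0, -3.3]}]'

```text
time: 12.75
position: [0.5324, -0.1554, 0.325]
tool_rot: [-0.01, 1.0, -0.002, 0.0]
force: [0.3, 0.1, -0.1]
grip_width: 0.452
gripper_force: 0.0
```

move_arm --plan '[{"travel": [0, 0, 0], "dr": [0, 0, 0]}, {"travel": [0, 0, 0], "dr": [0, 0, 0]}, {"travel": [0, 0, 0], "dr": [0, 0, 0]}]'

```text
time: 13.0
position: [0.536, -0.1467, 0.3229]
tool_rot: [-0.016, 1.0, 0.0, -0.0]
force: [1.0, -0.1, 0.9]
grip_width: 0.448
gripper_force: 0.0
```

```bash
python3 - <<'E'
from h import *
import pickle
s=r.sense();print(s['position'],s['tool_rot'])
c,im=grab('wrist','w4');c.pop('R'); pickle.dump(c,open('w4.pkl','wb'))
E
```

```text
[ 0.53598569 -0.14671845  0.32289015] [-1.64291218e-02  9.99864855e-01  4.53488778e-04 -3.87156349e-04]
```

View pics/w4.png

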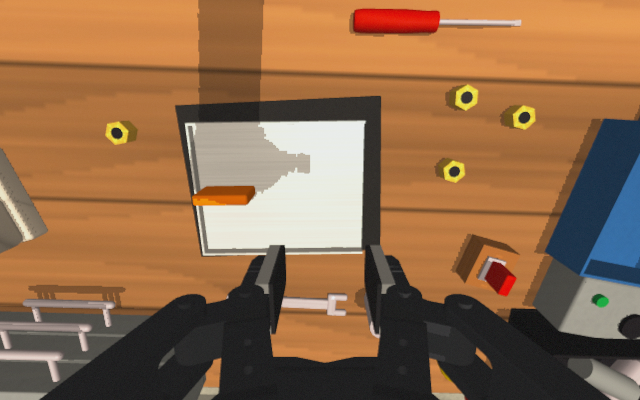

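The picture shows the gauge standing in its rack (487,270) and the tray on its mat, with near mat corners (177,105) and (381,96). The orange fin is at (223,196). Spacers are at (118,132), (466,97), (524,117) and (454,171).

```bash
cat >> h.py <<'E'
def hexes(im,c,roi=None,z=.022):
    out=[]
    for k in blobs(im,(22,90,150),(36,255,255),40):
        W=np.array([onz(c,q[0],z)[:2] for q in k],np.float32)*1000
        H=cv2.convexHull(W)[:,0]; (x,y),wh,a=cv2.minAreaRect(H)
        if max(wh)>40: continue
        th=np.radians(np.arange(0,60,2)); w=[sum(np.ptp(H@np.array([np.cos(t+j*np.pi/3),np.sin(t+j*np.pi/3)])) for j in range(3)) for t in th]
        out.append((x,y)); print('spacer px',cen(k).round(1),'mm',round(x,1),round(y,1),'wh',np.round(wh,1),'flat normal deg',np.degrees(th[np.argmin(w)]).round(),'w',round(min(w)/3,1))
    return out
E
python3 - <<'E'
from h import *
import pickle
im=cv2.imread('pics/w4.png'); c=pickle.load(open('w4.pkl','rb')); c['R']=R.from_quat(c['attitude']).as_matrix()
hexes(im,c)
hsv=cv2.cvtColor(im,cv2.COLOR_BGR2HSV)
m=cv2.inRange(hsv,(0,0,0),(179,110,60)); m[:, :150]=0; m[:,400:]=0; m[:80]=0; m[245:]=0
k=max(cv2.findContours(m,0,1)[0],key=cv2.contourArea)[:,0]
W=np.array([onz(c,q,.004)[:2] for q in k])*1000
# edges by line fits: near edge (min row per column), left, right
def line(pts): 
    vx,vy,x,y=cv2.fitLine(np.float32(pts),cv2.DIST_HUBER,0,.01,.01).ravel(); return np.array([x,y]),np.array([vx,vy])
px=lambda uv:onz(c,uv,.004)[:2]*1000
near=line([px((u,np.argmax(m[:,u]>0)-.5)) for u in range(190,372)])
left=line([px((np.argmax(m[v]>0)-.5,v)) for v in range(115,235)])
right=line([px((399-np.argmax(m[v,:400][::-1]>0)+.5,v)) for v in range(105,240)])
print(near,left,right)
def X(a,b):
    t=np.linalg.solve(np.column_stack([a[1],-b[1]]),b[0]-a[0]); return a[0]+t[0]*a[1]
L,Rr=X(near,left),X(near,right); print('near corners',L,Rr,np.linalg.norm(L-Rr))
w=cv2.inRange(hsv,(0,0,120),(179,60,255)); w[:,:170]=0; w[:,372:]=0; w[:110]=0; w[258:]=0
k=max(cv2.findContours(w,0,1)[0],key=cv2.contourArea); print('tray px hull',cv2.approxPolyDP(cv2.convexHull(k),4,True)[:,0].tolist())
for k in blobs(im[170:220,180:270],(3,150,120),(16,255,255),100): 
    k=k+np.array([180,170]); W=np.array([onz(c,q[0],.057)[:2] for q in k],np.float32)*1000; print('fin',cv2.minAreaRect(W),cv2.approxPolyDP(k,2,True)[:,0].tolist())
cv2.imwrite('pics/fin.png',cv2.resize(im[90:265,165:395],None,fx=3.3,fy=3.3,interpolation=2))
E
```

```text
spacer px [466.   97.4] mm 453.5 25.2 wh [29.7 26.9] flat normal deg 36.0 w 27.3
spacer px [523.5 117.5] mm 475.1 101.9 wh [29.2 26.2] flat normal deg 46.0 w 27.0
spacer px [117.  132.5] mm 510.8 -415.8 wh [26.9 28.9] flat normal deg 12.0 w 26.6
spacer px [453.6 171. ] mm 546.8 23.8 wh [27.  29.6] flat normal deg 46.0 w 27.1
(array([ 464.3671 , -207.87921], dtype=float32), array([ 0.07726824, -0.99701035], dtype=float32)) (array([ 577.4366, -336.7777], dtype=float32), array([0.99676216, 0.08040681], dtype=float32)) (array([572.7298 , -69.75716], dtype=float32), array([0.99657786, 0.08265921], dtype=float32))
near corners [ 474.99716 -345.0413 ] [454.42313 -79.56987] 266.2675
tray px hull [[365, 121], [361, 253], [202, 254], [185, 123]]
fin ((579.494873046875, -273.6206970214844), (24.170167922973633, 79.36956024169922), 3.0649302005767822) [[192, 202], [195, 205], [194, 198], [207, 198], [224, 204], [245, 204], [250, 199], [247, 196], [254, 188], [205, 187], [192, 196]]
fin ((580.8903198242188, -322.18328857421875), (63.68696212768555, 18.02887725830078), 1.8614566326141357) [[180, 170], [180, 219], [194, 219], [191, 204], [182, 203], [190, 202], [185, 170]]
```

View pics/fin.png

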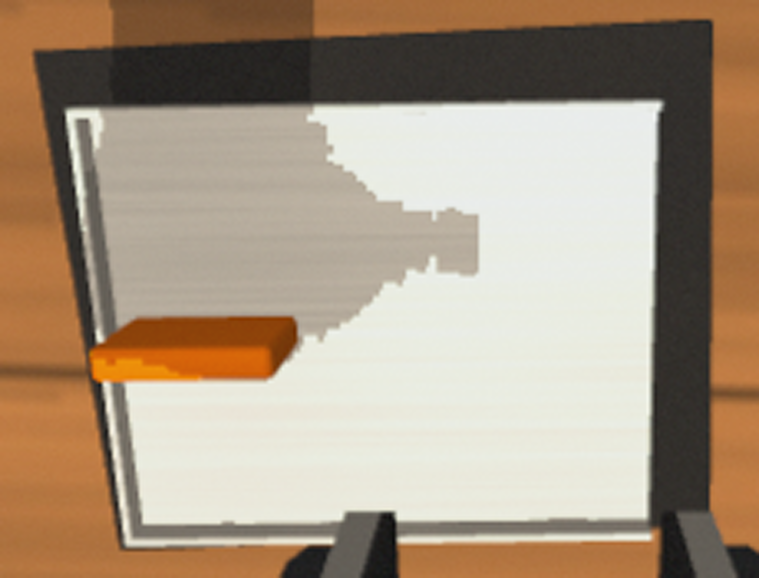

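```bash
python3 - <<'E'
from h import *
import pickle
c=pickle.load(open('w4.pkl','rb')); c['R']=R.from_quat(c['attitude']).as_matrix()
f=np.array([onz(c,(165+x/3.3,90+y/3.3),.057)[:2]*1000 for x,y in((92,349),(270,347),(269,379),(94,380))])
print('fin',f.round(1).tolist(),f.mean(0).round(1),'len',np.linalg.norm(f[1]-f[0]),'w',np.linalg.norm(f[2]-f[1]),'yaw',np.degrees(np.arctan2(*(f[1]+f[2]-f[0]-f[3])[::-1])))
for z in(.019,.022):
    t=np.array([onz(c,(165+x/3.3,90+y/3.3),z)[:2]*1000 for x,y in((67,108),(661,103),(650,540),(125,548))])
    d=t[1]+t[2]-t[0]-t[3]
    print('tray',z,t.mean(0).round(1),'len',np.linalg.norm(d)/2,'w',np.linalg.norm(t[2]+t[3]-t[0]-t[1])/2,'yaw',np.degrees(np.arctan2(*d[::-1])), 'grip from tray',(t.mean(0)-55*d/np.linalg.norm(d)).round(1))
move([.5108,-.4158,.11],down(np.radians(72)))
E
```

```text
fin [[581.4, -311.0], [578.4, -243.7], [591.2, -244.6], [593.8, -311.3]] [ 586.2 -277.6] len 67.3603688834713 w 12.796022382381844 yaw 92.36993331349284
tray 0.019 [ 585.  -208.8] len 230.8971410845133 w 188.17296917148008 yaw 92.57954865300286 grip from tray [ 587.4 -263.7]
tray 0.022 [ 584.1 -208.4] len 229.26375155925098 w 186.8418147217605 yaw 92.57954865300285 grip from tray [ 586.6 -263.3]
travel [1.132, -8.945, 7.09] dr [0.008, -0.011, 3.98]
```

move_arm --plan '[{"travel": [0.57, -4.5, 3.0], "dr": [0, 0, 0]}, {"travel": [0.57, -4.5, 3.0], "dr": [0, 0, 0]}, {"travel": [0.57, -4.5, 3.0], "dr": [0, 0, 0]}, {"travel": [0.57, -4.5, 3.0], "dr": [0, 0, 0]}, {"travel": [0.57, -4.5, 3.0], "dr": [0, 0, 0]}]' --grip 0.55

```text
time: 13.47
position: [0.5186, -0.29, 0.2291]
tool_rot: [-0.011, 1.0, -0.001, -0.004]
force: [-2.3, -1.0, -0.8]
grip_width: 0.555
gripper_force: 0.0
```

move_arm --plan '[{"travel": [0.57, -4.45, 3.0], "dr": [0, 0, 3.98]}, {"travel": [0.57, -4.45, 3.0], "dr": [0, 0, 3.98]}, {"travel": [0.57, -4.45, 3.0], "dr": [0, 0, 3.98]}, {"travel": [0.57, -4.45, 3.0], "dr": [0, 0, 3.98]}, {"travel": [0.57, -4.45, 3.0], "dr": [0, 0, 3.98]}]'

```text
time: 13.88
position: [0.5056, -0.4237, 0.139]
tool_rot: [0.161, 0.987, -0.002, -0.003]
force: [-0.6, -0.1, 0.5]
grip_width: 0.551
gripper_force: 0.0
```

move_arm --plan '[{"travel": [0, 0, 0], "dr": [0, 0, 0]}, {"travel": [0, 0, 0], "dr": [0, 0, 0]}]'

```text
time: 14.05
position: [0.5103, -0.4164, 0.1428]
tool_rot: [0.157, 0.988, 0.001, -0.0]
force: [0.4, -0.4, -0.2]
grip_width: 0.552
gripper_force: 0.0
```

```bash
cat >> h.py <<'E'
def look(name):
    s=r.sense(); print(s['time'],s['position'].round(4)); c,im=grab('wrist',name); return hexes(im,c)
E
python3 - <<'E'
from h import *
look('s4'); print('old:'); move([.5108,-.4158,.025],down(np.radians(72)))
E
```

```text
14.05 [ 0.5103 -0.4164  0.1428]
spacer px [327.6 191. ] mm 504.5 -412.9 wh [27.2 16.8] flat normal deg 14.0 w 22.4
old:
travel [0.002, -0.004, 3.951] dr [0.018, 0.002, -0.003]
```

move_arm --plan '[{"travel": [0, 0, 1.3], "dr": [0, 0, 0]}, {"travel": [0, 0, 2.6], "dr": [0, 0, 0]}, {"travel": [0, 0, 3.5], "dr": [0, 0, 0]}, {"travel": [0, 0, 3.9], "dr": [0, 0, 0]}, {"travel": [0, 0, 3.9], "dr": [0, 0, 0]}]'

```text
time: 14.52
position: [0.5091, -0.4149, 0.0244]
tool_rot: [0.157, 0.988, 0.002, -0.002]
force: [1.0, 0.6, -0.1]
grip_width: 0.55
gripper_force: 0.0
```

move_arm --plan '[{"travel": [0, 0, 0], "dr": [0, 0, 0]}, {"travel": [0, 0, 0], "dr": [0, 0, 0]}]'

```text
time: 14.68
position: [0.5109, -0.4186, 0.0287]
tool_rot: [0.158, 0.988, -0.001, 0.002]
force: [0.2, -0.4, -0.3]
grip_width: 0.549
gripper_force: 0.0
```

Correct the height slightly, then grip and lift.

move_arm --plan '[{"travel": [0, 0, 0.12], "dr": [0, 0, 0]}, {"travel": [0, 0, 0.12], "dr": [0, 0, 0]}]'

```text
time: 14.85
position: [0.5101, -0.4186, 0.0244]
tool_rot: [0.158, 0.987, -0.001, 0.001]
force: [0.1, -0.5, 0.4]
grip_width: 0.55
gripper_force: 0.0
```

move_arm --plan '[{"travel": [0, 0, 0], "dr": [0, 0, 0]}, {"travel": [0, 0, 0], "dr": [0, 0, 0]}, {"travel": [0, 0, 0], "dr": [0, 0, 0]}, {"travel": [0, 0, 0], "dr": [0, 0, 0]}, {"travel": [0, 0, 0], "dr": [0, 0, 0]}]' --grip 0 --grip_force 40

```text
time: 15.27
position: [0.5097, -0.4184, 0.024]
tool_rot: [0.158, 0.987, -0.0, 0.001]
force: [0.1, 1.0, 6.3]
grip_width: 0.307
gripper_force: 40.3
```

move_arm --plan '[{"travel": [0, 0, -0.5], "dr": [0, 0, 0]}, {"travel": [0, 0, -1.5], "dr": [0, 0, 0]}, {"travel": [0, 0, -2.5], "dr": [0, 0, 0]}, {"travel": [0, 0, -2.5], "dr": [0, 0, 0]}, {"travel": [0, 0, -2.5], "dr": [0, 0, 0]}]'

```text
time: 15.68
position: [0.5102, -0.4191, 0.1005]
tool_rot: [0.158, 0.987, -0.001, 0.002]
force: [0.9, -1.0, -1.5]
grip_width: 0.308
gripper_force: 39.7
```

```bash
python3 - <<'E'
from h import *
s=r.sense();print(s['position'],s['grip_width'])
move([.6411,-.1761,.1],down(np.radians(92.5)))
E
```

```text
[ 0.51024112 -0.41909975  0.10052816] 0.3075025516553214
travel [-1.614, 9.057, 0.01] dr [-0.027, 0.045, -4.14]
```

move_arm --plan '[{"travel": [-0.8, 4.5, 0], "dr": [0, 0, 0]}, {"travel": [-0.8, 4.5, 0], "dr": [0, 0, 0]}, {"travel": [-0.8, 4.5, 0], "dr": [0, 0, 0]}, {"travel": [-0.8, 4.5, 0], "dr": [0, 0, 0]}, {"travel": [-0.8, 4.5, 0], "dr": [0, 0, 0]}]'

```text
time: 16.1
position: [0.5769, -0.2893, 0.0963]
tool_rot: [0.153, 0.988, 0.003, -0.001]
force: [0.2, 0.3, -1.2]
grip_width: 0.303
gripper_force: 39.7
```

move_arm --plan '[{"travel": [-0.8, 4.55, 0], "dr": [0, 0, -4.1]}, {"travel": [-0.8, 4.55, 0], "dr": [0, 0, -4.1]}, {"travel": [-0.8, 4.55, 0], "dr": [0, 0, -4.1]}, {"travel": [-0.8, 4.55, 0], "dr": [0, 0, -4.1]}, {"travel": [-0.8, 4.55, 0], "dr": [0, 0, -4.1]}]'

```text
time: 16.52
position: [0.6417, -0.1684, 0.0969]
tool_rot: [-0.024, 1.0, 0.002, 0.0]
force: [0.3, 0.2, -0.3]
grip_width: 0.302
gripper_force: 39.7
```

move_arm --plan '[{"travel": [0, 0, 0], "dr": [0, 0, 0]}, {"travel": [0, 0, 0], "dr": [0, 0, 0]}]'

```text
time: 16.68
position: [0.6379, -0.1773, 0.0973]
tool_rot: [-0.019, 1.0, -0.001, -0.001]
force: [-1.0, -1.2, -0.3]
grip_width: 0.307
gripper_force: 39.7
```

```bash
python3 - <<'E'
from h import *
s=r.sense();print(s['position'],s['grip_width'])
move([.6411,-.1761,.034],down(np.radians(92.5)))
E
```

```text
[ 0.63789885 -0.17730152  0.09726462] 0.306674387673384
travel [-0.113, 0.039, 2.109] dr [-0.016, -0.028, -0.067]
```

move_arm --plan '[{"travel": [-0.05, 0, 1.0], "dr": [0, 0, 0]}, {"travel": [-0.05, 0, 1.7], "dr": [0, 0, 0]}, {"travel": [-0.05, 0, 2.0], "dr": [0, 0, 0]}, {"travel": [-0.05, 0, 2.0], "dr": [0, 0, 0]}, {"travel": [-0.05, 0, 2.0], "dr": [0, 0, 0]}]'

```text
time: 17.1
position: [0.6401, -0.1768, 0.0377]
tool_rot: [-0.019, 1.0, -0.0, -0.001]
force: [0.2, -0.0, 0.2]
grip_width: 0.305
gripper_force: 39.7
```

move_arm --plan '[{"travel": [0, 0, 0], "dr": [0, 0, 0]}, {"travel": [0, 0, 0.06], "dr": [0, 0, 0]}, {"travel": [0, 0, 0.06], "dr": [0, 0, 0]}]'

```text
time: 17.35
position: [0.6417, -0.1753, 0.0372]
tool_rot: [-0.02, 1.0, -0.0, 0.001]
force: [-0.3, 0.3, -1.0]
grip_width: 0.309
gripper_force: 39.7
```

move_arm --plan '[{"travel": [0, 0, 0.1], "dr": [0, 0, 0]}, {"travel": [0, 0, 0.17], "dr": [0, 0, 0]}, {"travel": [0, 0, 0.17], "dr": [0, 0, 0]}]'

```text
time: 17.6
position: [0.6412, -0.1749, 0.031]
tool_rot: [-0.02, 1.0, -0.0, 0.0]
force: [0.0, -0.7, -1.0]
grip_width: 0.305
gripper_force: 39.9
```

move_arm --plan '[{"travel": [0, 0, 0.03], "dr": [0, 0, 0]}, {"travel": [0, 0, 0.03], "dr": [0, 0, 0]}]'

```text
time: 17.77
position: [0.6412, -0.1749, 0.031]
tool_rot: [-0.02, 1.0, 0.0, 0.0]
force: [-0.8, 0.3, 4.9]
grip_width: 0.305
gripper_force: 40.4
```

move_arm --plan '[{"travel": [0, 0, 0], "dr": [0, 0, 0]}, {"travel": [0, 0, 0], "dr": [0, 0, 0]}, {"travel": [0, 0, 0], "dr": [0, 0, 0]}]' --grip 0.55

```text
time: 18.02
position: [0.641, -0.175, 0.03]
tool_rot: [-0.02, 1.0, -0.0, -0.0]
force: [-0.5, 0.6, 0.9]
grip_width: 0.547
gripper_force: 0.0
```

move_arm --plan '[{"travel": [0, 0, -0.6], "dr": [0, 0, 0]}, {"travel": [0, 0, -1.8], "dr": [0, 0, 0]}, {"travel": [0, 0, -3.0], "dr": [0, 0, 0]}, {"travel": [0, 0, -3.9], "dr": [0, 0, 0]}, {"travel": [0, 0, -3.9], "dr": [0, 0, 0]}]'

```text
time: 18.43
position: [0.645, -0.1764, 0.1533]
tool_rot: [-0.02, 1.0, -0.001, 0.005]
force: [0.3, -0.7, 0.6]
grip_width: 0.553
gripper_force: 0.0
```

```bash
python3 - <<'E'
from h import *
look('a1')
move([.546,.0248,.13],down(np.radians(106)))
E
```

```text
18.4333 [ 0.645  -0.1764  0.1533]
spacer px [610.  75.] mm 546.8 24.3 wh [29.4 26.3] flat normal deg 46.0 w 26.7
spacer px [330.6 178.9] mm 632.2 -173.9 wh [21.9  9.6] flat normal deg 32.0 w 16.1
travel [2.983, 6.816, 0.655] dr [-0.034, 0.079, -2.74]
```

move_arm --plan '[{"travel": [1.5, 3.4, 0], "dr": [0, 0, 0]}, {"travel": [1.5, 3.4, 0], "dr": [0, 0, 0]}, {"travel": [1.5, 3.4, 0], "dr": [0, 0, 0]}, {"travel": [1.5, 3.4, 0], "dr": [0, 0, 0]}, {"travel": [1.5, 3.4, 0], "dr": [0, 0, 0]}]'

```text
time: 18.9
position: [0.5903, -0.0721, 0.1458]
tool_rot: [-0.022, 1.0, 0.001, -0.002]
force: [-0.2, -0.5, -0.5]
grip_width: 0.549
gripper_force: 0.0
```

move_arm --plan '[{"travel": [1.48, 3.4, 0.6], "dr": [0, 0, -2.74]}, {"travel": [1.48, 3.4, 0.6], "dr": [0, 0, -2.74]}, {"travel": [1.48, 3.4, 0.6], "dr": [0, 0, -2.74]}, {"travel": [1.48, 3.4, 0.6], "dr": [0, 0, -2.74]}, {"travel": [1.48, 3.4, 0.6], "dr": [0, 0, -2.74]}]'

```text
time: 19.32
position: [0.5429, 0.026, 0.1282]
tool_rot: [-0.14, 0.99, 0.0, -0.001]
force: [0.8, 0.0, 0.4]
grip_width: 0.552
gripper_force: 0.0
```

move_arm --plan '[{"travel": [0, 0, 0], "dr": [0, 0, 0]}, {"travel": [0, 0, 0], "dr": [0, 0, 0]}]'

```text
time: 19.48
position: [0.5447, 0.0229, 0.1291]
tool_rot: [-0.138, 0.99, -0.001, 0.0]
force: [-0.2, 0.0, -0.6]
grip_width: 0.55
gripper_force: 0.0
```

```bash
python3 - <<'E'
from h import *
look('a2')
move([.5463,.0245,.026],down(np.radians(106)))
E
```

```text
19.4833 [0.5447 0.0229 0.1291]
spacer px [368.8  79.2] mm 452.8 25.6 wh [30.5 26.8] flat normal deg 34.0 w 27.1
spacer px [106.5 146.5] mm 545.2 -138.0 wh [31.1 27.2] flat normal deg 34.0 w 27.6
spacer px [463.8 142.5] mm 474.2 102.3 wh [29.9 26.9] flat normal deg 48.0 w 27.1
spacer px [331.  220.7] mm 555.4 29.3 wh [ 9.1 22.1] flat normal deg 44.0 w 15.6
travel [-0.066, 0.04, 3.439] dr [-0.017, 0.009, -0.038]
```

View pics/a2.png

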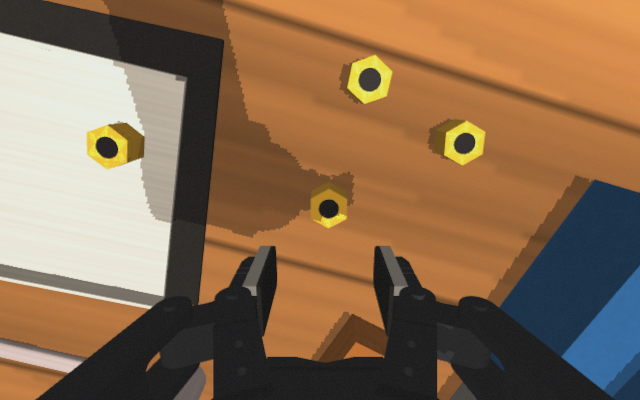

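The view shows the placed spacer at (108,146), still on the tray but knocked towards the lip. The target spacer (329,209) sits between the fingers, and two more are at (370,79) and (464,143).

move_arm --plan '[{"travel": [-0.05, 0.04, 1.2], "dr": [0, 0, 0]}, {"travel": [-0.05, 0.04, 2.4], "dr": [0, 0, 0]}, {"travel": [-0.05, 0.04, 3.2], "dr": [0, 0, 0]}, {"travel": [-0.05, 0.04, 3.38], "dr": [0, 0, 0]}, {"travel": [-0.05, 0.04, 3.38], "dr": [0, 0, 0]}]'

```text
time: 19.95
position: [0.544, 0.0254, 0.0263]
tool_rot: [-0.138, 0.99, -0.0, -0.002]
force: [-0.2, 0.2, -0.2]
grip_width: 0.548
gripper_force: 0.0
```

move_arm --plan '[{"travel": [0, 0, 0], "dr": [0, 0, 0]}, {"travel": [0, 0, 0], "dr": [0, 0, 0]}]'

```text
time: 20.12
position: [0.546, 0.0263, 0.0292]
tool_rot: [-0.139, 0.99, -0.0, 0.001]
force: [0.5, -0.5, 0.1]
grip_width: 0.554
gripper_force: 0.0
```

```bash
python3 - <<'E'
from h import *
s=r.sense();print(s['position'])
import os
E
```

```text
[0.54596251 0.0262688  0.0291563 ]
```

move_arm --plan '[{"travel": [0, 0, 0.1], "dr": [0, 0, 0]}, {"travel": [0, 0, 0.1], "dr": [0, 0, 0]}]'

```text
time: 20.28
position: [0.5454, 0.0268, 0.0258]
tool_rot: [-0.139, 0.99, -0.0, 0.001]
force: [0.3, 0.5, 0.2]
grip_width: 0.546
gripper_force: 0.0
```

move_arm --plan '[{"travel": [0, 0, 0], "dr": [0, 0, 0]}, {"travel": [0, 0, 0], "dr": [0, 0, 0]}, {"travel": [0, 0, 0], "dr": [0, 0, 0]}, {"travel": [0, 0, 0], "dr": [0, 0, 0]}, {"travel": [0, 0, 0], "dr": [0, 0, 0]}]' --grip 0

```text
time: 20.7
position: [0.5451, 0.0269, 0.0256]
tool_rot: [-0.139, 0.99, 0.0, 0.001]
force: [-1.3, 0.3, 5.6]
grip_width: 0.305
gripper_force: 39.9
```

move_arm --plan '[{"travel": [0, 0, -0.5], "dr": [0, 0, 0]}, {"travel": [0, 0, -1.5], "dr": [0, 0, 0]}, {"travel": [0, 0, -2.5], "dr": [0, 0, 0]}, {"travel": [0, 0, -2.5], "dr": [0, 0, 0]}, {"travel": [0, 0, -2.5], "dr": [0, 0, 0]}]'

```text
time: 21.12
position: [0.5457, 0.027, 0.1013]
tool_rot: [-0.139, 0.99, -0.0, 0.002]
force: [-0.5, -0.0, -1.0]
grip_width: 0.305
gripper_force: 39.5
```

```bash
python3 - <<'E'
from h import *
s=r.sense();print(s['position'],s['grip_width'])
move([.6415,-.186,.1],down(np.radians(92.5)))
E
```

```text
[0.54570676 0.02699065 0.10130926] 0.3051091100668957
travel [-1.109, -7.705, 0.053] dr [-0.002, 0.044, 2.704]
```

move_arm --plan '[{"travel": [-0.55, -3.85, 0], "dr": [0, 0, 0]}, {"travel": [-0.55, -3.85, 0], "dr": [0, 0, 0]}, {"travel": [-0.55, -3.85, 0], "dr": [0, 0, 0]}, {"travel": [-0.55, -3.85, 0], "dr": [0, 0, 0]}, {"travel": [-0.55, -3.85, 0], "dr": [0, 0, 0]}]'

```text
time: 21.53
position: [0.592, -0.083, 0.0984]
tool_rot: [-0.137, 0.991, -0.001, -0.001]
force: [0.3, 0.8, -1.9]
grip_width: 0.301
gripper_force: 39.6
```

move_arm --plan '[{"travel": [-0.55, -3.85, 0], "dr": [0, 0, 2.7]}, {"travel": [-0.55, -3.85, 0], "dr": [0, 0, 2.7]}, {"travel": [-0.55, -3.85, 0], "dr": [0, 0, 2.7]}, {"travel": [-0.55, -3.85, 0], "dr": [0, 0, 2.7]}, {"travel": [-0.55, -3.85, 0], "dr": [0, 0, 2.7]}]'

```text
time: 21.95
position: [0.6393, -0.1874, 0.0984]
tool_rot: [-0.021, 1.0, -0.0, -0.001]
force: [-0.2, 0.6, -0.8]
grip_width: 0.308
gripper_force: 39.7
```

move_arm --plan '[{"travel": [0, 0, 0], "dr": [0, 0, 0]}, {"travel": [0, 0, 0], "dr": [0, 0, 0]}]'

```text
time: 22.12
position: [0.6389, -0.1827, 0.0986]
tool_rot: [-0.024, 1.0, 0.001, -0.001]
force: [0.9, -0.3, -1.3]
grip_width: 0.305
gripper_force: 39.7
```

```bash
python3 - <<'E'
from h import *
look('a3')
move([.6415,-.186,.0365],down(np.radians(92.5)))
E
```

```text
22.1167 [ 0.6389 -0.1827  0.0986]
spacer px [424.3  64.2] mm 542.5 -132.0 wh [31.5 27.9] flat normal deg 34.0 w 27.9
travel [-0.076, -0.113, 2.08] dr [0.028, -0.023, 0.043]
```

move_arm --plan '[{"travel": [-0.05, -0.1, 1.0], "dr": [0, 0, 0]}, {"travel": [-0.05, -0.1, 1.8], "dr": [0, 0, 0]}, {"travel": [-0.05, -0.1, 2.05], "dr": [0, 0, 0]}, {"travel": [-0.05, -0.1, 2.05], "dr": [0, 0, 0]}, {"travel": [-0.05, -0.1, 2.05], "dr": [0, 0, 0]}]'

```text
time: 22.58
position: [0.6415, -0.1879, 0.0382]
tool_rot: [-0.023, 1.0, 0.0, -0.0]
force: [0.9, 0.3, -1.1]
grip_width: 0.307
gripper_force: 39.7
```

move_arm --plan '[{"travel": [0, 0, 0], "dr": [0, 0, 0]}, {"travel": [0, 0, 0], "dr": [0, 0, 0]}]'

```text
time: 22.75
position: [0.6427, -0.1891, 0.0398]
tool_rot: [-0.022, 1.0, -0.0, 0.001]
force: [-0.2, 0.1, -0.5]
grip_width: 0.302
gripper_force: 39.7
```

move_arm --plan '[{"travel": [0, 0, 0.1], "dr": [0, 0, 0]}, {"travel": [0, 0, 0.2], "dr": [0, 0, 0]}, {"travel": [0, 0, 0.22], "dr": [0, 0, 0]}, {"travel": [0, 0, 0.22], "dr": [0, 0, 0]}]'

```text
time: 23.08
position: [0.6424, -0.1893, 0.0326]
tool_rot: [-0.022, 1.0, -0.0, 0.001]
force: [-0.2, 0.8, 4.0]
grip_width: 0.303
gripper_force: 40.4
```

move_arm --plan '[{"travel": [0, 0, 0.04], "dr": [0, 0, 0]}, {"travel": [0, 0, 0.04], "dr": [0, 0, 0]}]'

```text
time: 23.25
position: [0.6424, -0.1893, 0.0326]
tool_rot: [-0.022, 1.0, 0.0, 0.001]
force: [-2.9, 0.8, 12.5]
grip_width: 0.306
gripper_force: 41.3
```

move_arm --plan '[{"travel": [0, 0, 0], "dr": [0, 0, 0]}, {"travel": [0, 0, 0], "dr": [0, 0, 0]}, {"travel": [0, 0, 0], "dr": [0, 0, 0]}, {"travel": [0, 0, 0], "dr": [0, 0, 0]}]' --grip 0.55

```text
time: 23.58
position: [0.6414, -0.189, 0.0301]
tool_rot: [-0.022, 1.0, 0.0, -0.0]
force: [0.2, 0.2, 0.5]
grip_width: 0.55
gripper_force: 0.0
```

move_arm --plan '[{"travel": [0, 0, -0.6], "dr": [0, 0, 0]}, {"travel": [0, 0, -1.8], "dr": [0, 0, 0]}, {"travel": [0, 0, -3.0], "dr": [0, 0, 0]}, {"travel": [0, 0, -3.9], "dr": [0, 0, 0]}, {"travel": [0, 0, -3.9], "dr": [0, 0, 0]}]'

```text
time: 24.0
position: [0.6455, -0.1905, 0.1534]
tool_rot: [-0.022, 1.0, -0.002, 0.005]
force: [1.0, -0.5, -0.5]
grip_width: 0.551
gripper_force: 0.0
```

```bash
python3 - <<'E'
from h import *
look('a4')
move([.4745,.1021,.13],down(np.radians(107)))
move([.4533,.026,.13],down(np.radians(95)))
E
```

```text
24.0 [ 0.6455 -0.1905  0.1534]
spacer px [414.7  60. ] mm 542.8 -132.2 wh [30.4 27.7] flat normal deg 34.0 w 27.7
spacer px [329.9 181. ] mm 634.4 -188.6 wh [20.4  8.8] flat normal deg 32.0 w 14.7
travel [5.225, 9.973, 0.639] dr [-0.034, 0.074, -2.9]
travel [6.042, 7.47, 0.639] dr [-0.026, 0.077, -0.5]
```

move_arm --plan '[{"travel": [2.4, 4.6, 0], "dr": [0, 0, 0]}, {"travel": [2.4, 4.6, 0], "dr": [0, 0, 0]}, {"travel": [2.4, 4.6, 0], "dr": [0, 0, 0]}, {"travel": [2.4, 4.6, 0], "dr": [0, 0, 0]}, {"travel": [2.4, 4.6, 0], "dr": [0, 0, 0]}]'

```text
time: 24.47
position: [0.5579, -0.0464, 0.1453]
tool_rot: [-0.027, 1.0, 0.003, -0.005]
force: [-0.1, 0.6, 0.5]
grip_width: 0.549
gripper_force: 0.0
```

move_arm --plan '[{"travel": [2.82, 5.37, 0.6], "dr": [0, 0, -2.9]}, {"travel": [2.82, 5.37, 0.6], "dr": [0, 0, -2.9]}, {"travel": [2.82, 5.37, 0.6], "dr": [0, 0, -2.9]}, {"travel": [2.82, 5.37, 0.6], "dr": [0, 0, -2.9]}, {"travel": [2.82, 5.37, 0.6], "dr": [0, 0, -2.9]}]'

```text
time: 24.88
position: [0.4673, 0.1074, 0.1277]
tool_rot: [-0.151, 0.988, 0.001, -0.003]
force: [-0.4, -0.5, -0.6]
grip_width: 0.55
gripper_force: 0.0
```

move_arm --plan '[{"travel": [0, 0, 0], "dr": [0, 0, 0]}, {"travel": [0, 0, 0], "dr": [0, 0, 0]}]'

```text
time: 25.05
position: [0.4711, 0.1036, 0.1285]
tool_rot: [-0.149, 0.989, -0.0, -0.001]
force: [0.3, -1.1, -0.1]
grip_width: 0.548
gripper_force: 0.0
```

```bash
python3 - <<'E'
from h import *
look('a5')
move([.4745,.1021,.029],down(np.radians(107)))
E
```

```text
25.05 [0.4711 0.1036 0.1285]
spacer px [326.7 221.9] mm 482.9 107.5 wh [ 8.7 23.8] flat normal deg 46.0 w 17.1
travel [-0.075, -0.028, 3.328] dr [-0.008, -0.01, 0.004]
```

move_arm --plan '[{"travel": [-0.08, -0.02, 1.2], "dr": [0, 0, 0]}, {"travel": [-0.08, -0.02, 2.4], "dr": [0, 0, 0]}, {"travel": [-0.08, -0.02, 3.1], "dr": [0, 0, 0]}, {"travel": [-0.08, -0.02, 3.33], "dr": [0, 0, 0]}, {"travel": [-0.08, -0.02, 3.33], "dr": [0, 0, 0]}]'

```text
time: 25.52
position: [0.4744, 0.101, 0.0278]
tool_rot: [-0.146, 0.989, -0.001, -0.002]
force: [0.4, -0.6, -0.1]
grip_width: 0.549
gripper_force: 0.0
```

move_arm --plan '[{"travel": [0, 0, 0], "dr": [0, 0, 0]}, {"travel": [0, 0, 0], "dr": [0, 0, 0]}, {"travel": [0, 0, 0], "dr": [0, 0, 0]}]'

```text
time: 25.77
position: [0.4756, 0.1028, 0.0308]
tool_rot: [-0.148, 0.989, 0.0, 0.001]
force: [-0.2, 0.1, 0.7]
grip_width: 0.546
gripper_force: 0.0
```

move_arm --plan '[{"travel": [0, 0, 0.16], "dr": [0, 0, 0]}, {"travel": [0, 0, 0.16], "dr": [0, 0, 0]}, {"travel": [0, 0, 0.16], "dr": [0, 0, 0]}]'

```text
time: 26.02
position: [0.4747, 0.1031, 0.0251]
tool_rot: [-0.148, 0.989, 0.0, 0.0]
force: [-0.0, -0.4, -0.3]
grip_width: 0.547
gripper_force: 0.0
```

move_arm --plan '[{"travel": [0, 0, 0], "dr": [0, 0, 0]}, {"travel": [0, 0, 0], "dr": [0, 0, 0]}, {"travel": [0, 0, 0], "dr": [0, 0, 0]}, {"travel": [0, 0, 0], "dr": [0, 0, 0]}, {"travel": [0, 0, 0], "dr": [0, 0, 0]}]' --grip 0

```text
time: 26.43
position: [0.4746, 0.1031, 0.0251]
tool_rot: [-0.148, 0.989, 0.0, 0.0]
force: [-1.1, 0.1, 6.0]
grip_width: 0.313
gripper_force: 39.7
```

move_arm --plan '[{"travel": [0, 0, -0.5], "dr": [0, 0, 0]}, {"travel": [0, 0, -1.5], "dr": [0, 0, 0]}, {"travel": [0, 0, -2.5], "dr": [0, 0, 0]}, {"travel": [0, 0, -2.5], "dr": [0, 0, 0]}, {"travel": [0, 0, -2.5], "dr": [0, 0, 0]}]'

```text
time: 26.85
position: [0.4755, 0.1033, 0.101]
tool_rot: [-0.148, 0.989, 0.0, 0.002]
force: [-0.4, -0.0, -1.0]
grip_width: 0.303
gripper_force: 39.6
```

```bash
python3 - <<'E'
from h import *
s=r.sense();print(s['position'],s['grip_width'])
move([.6016,-.1878,.1],down(np.radians(92.5)))
E
```

```text
[0.4755237  0.10327724 0.10096   ] 0.3026333441368322
travel [-1.179, -10.508, 0.037] dr [0.004, 0.04, 2.903]
```

move_arm --plan '[{"travel": [-0.59, -5.25, 0], "dr": [0, 0, 0]}, {"travel": [-0.59, -5.25, 0], "dr": [0, 0, 0]}, {"travel": [-0.59, -5.25, 0], "dr": [0, 0, 0]}, {"travel": [-0.59, -5.25, 0], "dr": [0, 0, 0]}, {"travel": [-0.59, -5.25, 0], "dr": [0, 0, 0]}]'

```text
time: 27.27
position: [0.5402, -0.0517, 0.0988]
tool_rot: [-0.142, 0.99, -0.003, 0.001]
force: [-0.7, 0.9, -0.9]
grip_width: 0.304
gripper_force: 39.7
```

move_arm --plan '[{"travel": [-0.59, -5.26, 0], "dr": [0, 0, 2.9]}, {"travel": [-0.59, -5.26, 0], "dr": [0, 0, 2.9]}, {"travel": [-0.59, -5.26, 0], "dr": [0, 0, 2.9]}, {"travel": [-0.59, -5.26, 0], "dr": [0, 0, 2.9]}, {"travel": [-0.59, -5.26, 0], "dr": [0, 0, 2.9]}]'

```text
time: 27.68
position: [0.6026, -0.1983, 0.0989]
tool_rot: [-0.017, 1.0, -0.004, 0.002]
force: [0.4, -1.2, -0.6]
grip_width: 0.304
gripper_force: 39.8
```

move_arm --plan '[{"travel": [0, 0, 0], "dr": [0, 0, 0]}, {"travel": [0, 0, 0], "dr": [0, 0, 0]}]'

```text
time: 27.85
position: [0.5993, -0.1871, 0.098]
tool_rot: [-0.022, 1.0, 0.001, -0.002]
force: [-0.2, 0.8, -0.5]
grip_width: 0.302
gripper_force: 39.8
```

```bash
python3 - <<'E'
from h import *
look('a6')
move([.6016,-.1878,.036],down(np.radians(92.5)))
E
```

```text
27.85 [ 0.5993 -0.1871  0.098 ]
spacer px [422.5 137.5] mm 543.8 -131.8 wh [31.5 28. ] flat normal deg 34.0 w 28.0
travel [-0.079, -0.067, 2.074] dr [0.026, -0.036, 0.021]
```

move_arm --plan '[{"travel": [-0.05, -0.03, 1.0], "dr": [0, 0, 0]}, {"travel": [-0.05, -0.03, 1.8], "dr": [0, 0, 0]}, {"travel": [-0.05, -0.03, 2.06], "dr": [0, 0, 0]}, {"travel": [-0.05, -0.03, 2.06], "dr": [0, 0, 0]}, {"travel": [-0.05, -0.03, 2.06], "dr": [0, 0, 0]}]'

```text
time: 28.32
position: [0.6018, -0.1876, 0.0377]
tool_rot: [-0.023, 1.0, 0.0, -0.001]
force: [0.1, 0.4, -0.2]
grip_width: 0.305
gripper_force: 39.8
```

move_arm --plan '[{"travel": [0, 0, 0], "dr": [0, 0, 0]}, {"travel": [0, 0, 0], "dr": [0, 0, 0]}]'

```text
time: 28.48
position: [0.6031, -0.1889, 0.0393]
tool_rot: [-0.022, 1.0, -0.0, 0.001]
force: [0.2, 0.3, 0.5]
grip_width: 0.309
gripper_force: 39.8
```

move_arm --plan '[{"travel": [0, 0, 0.1], "dr": [0, 0, 0]}, {"travel": [0, 0, 0.2], "dr": [0, 0, 0]}, {"travel": [0, 0, 0.24], "dr": [0, 0, 0]}, {"travel": [0, 0, 0.24], "dr": [0, 0, 0]}]'

```text
time: 28.82
position: [0.6028, -0.1892, 0.0321]
tool_rot: [-0.022, 1.0, -0.0, 0.001]
force: [-1.0, -0.0, 8.5]
grip_width: 0.306
gripper_force: 40.8
```

move_arm --plan '[{"travel": [0, 0, 0], "dr": [0, 0, 0]}, {"travel": [0, 0, 0], "dr": [0, 0, 0]}, {"travel": [0, 0, 0], "dr": [0, 0, 0]}, {"travel": [0, 0, 0], "dr": [0, 0, 0]}]' --grip 0.55

```text
time: 29.15
position: [0.6021, -0.189, 0.0305]
tool_rot: [-0.022, 1.0, 0.0, -0.0]
force: [0.8, 0.5, 0.5]
grip_width: 0.548
gripper_force: 0.0
```

move_arm --plan '[{"travel": [0, 0, -0.6], "dr": [0, 0, 0]}, {"travel": [0, 0, -1.8], "dr": [0, 0, 0]}, {"travel": [0, 0, -3.0], "dr": [0, 0, 0]}, {"travel": [0, 0, -3.9], "dr": [0, 0, 0]}, {"travel": [0, 0, -3.9], "dr": [0, 0, 0]}]'

```text
time: 29.57
position: [0.6059, -0.1904, 0.1535]
tool_rot: [-0.022, 1.0, -0.002, 0.005]
force: [1.4, -0.7, 0.1]
grip_width: 0.552
gripper_force: 0.0
```

```bash
python3 - <<'E'
from h import *
look('a7')
move([.4533,.026,.13],down(np.radians(95)))
E
```

```text
29.5667 [ 0.6059 -0.1904  0.1535]
spacer px [407.5 118. ] mm 543.5 -132.3 wh [30.8 27.8] flat normal deg 34.0 w 27.8
spacer px [324.5 239.5] mm 646.5 -190.6 wh [30.7 26.6] flat normal deg 32.0 w 27.4
spacer px [330.2 179.5] mm 593.6 -188.3 wh [21.   8.8] flat normal deg 32.0 w 15.4
travel [4.725, 7.407, 0.653] dr [-0.026, 0.076, -0.499]
```

move_arm --plan '[{"travel": [2.3, 3.7, 0], "dr": [0, 0, 0]}, {"travel": [2.3, 3.7, 0], "dr": [0, 0, 0]}, {"travel": [2.3, 3.7, 0], "dr": [0, 0, 0]}, {"travel": [2.3, 3.7, 0], "dr": [0, 0, 0]}, {"travel": [2.3, 3.7, 0], "dr": [0, 0, 0]}]'

```text
time: 30.03
position: [0.5251, -0.0776, 0.1462]
tool_rot: [-0.025, 1.0, 0.001, -0.003]
force: [0.9, 0.3, -0.6]
grip_width: 0.554
gripper_force: 0.0
```

move_arm --plan '[{"travel": [2.42, 3.7, 0.6], "dr": [0, 0, -0.5]}, {"travel": [2.42, 3.7, 0.6], "dr": [0, 0, -0.5]}, {"travel": [2.42, 3.7, 0.6], "dr": [0, 0, -0.5]}, {"travel": [2.42, 3.7, 0.6], "dr": [0, 0, -0.5]}, {"travel": [2.42, 3.7, 0.6], "dr": [0, 0, -0.5]}]'

```text
time: 30.45
position: [0.4492, 0.0283, 0.1287]
tool_rot: [-0.046, 0.999, 0.0, -0.002]
force: [0.5, 0.3, -0.6]
grip_width: 0.548
gripper_force: 0.0
```

move_arm --plan '[{"travel": [0, 0, 0], "dr": [0, 0, 0]}, {"travel": [0, 0, 0], "dr": [0, 0, 0]}]'

```text
time: 30.62
position: [0.4531, 0.0249, 0.1297]
tool_rot: [-0.042, 0.999, -0.001, 0.001]
force: [0.3, 0.3, 0.0]
grip_width: 0.552
gripper_force: 0.0
```

```bash
python3 - <<'E'
from h import *
look('a8')
move([.4533,.026,.029],down(np.radians(95)))
E
```

```text
30.6167 [0.4531 0.0249 0.1297]
spacer px [118.1 298.3] mm 548.4 -138.2 wh [31.  27.9] flat normal deg 34.0 w 27.9
spacer px [ 57.6 354. ] mm 609.9 -197.1 wh [30.3 28.1] flat normal deg 32.0 w 27.8
spacer px [331.7 188. ] mm 440.0 27.5 wh [ 5.7 15.6] flat normal deg 0.0 w 11.1
travel [-0.003, 0.044, 3.361] dr [-0.012, 0.025, -0.035]
```

move_arm --plan '[{"travel": [0, 0.05, 1.2], "dr": [0, 0, 0]}, {"travel": [0, 0.05, 2.4], "dr": [0, 0, 0]}, {"travel": [0, 0.05, 3.1], "dr": [0, 0, 0]}, {"travel": [0, 0.05, 3.36], "dr": [0, 0, 0]}, {"travel": [0, 0.05, 3.36], "dr": [0, 0, 0]}]'

```text
time: 31.08
position: [0.4511, 0.0267, 0.0274]
tool_rot: [-0.042, 0.999, -0.0, -0.001]
force: [-0.2, 0.4, 0.7]
grip_width: 0.55
gripper_force: 0.0
```

move_arm --plan '[{"travel": [0, 0, 0], "dr": [0, 0, 0]}, {"travel": [0, 0, 0], "dr": [0, 0, 0]}, {"travel": [0, 0, 0], "dr": [0, 0, 0]}]'

```text
time: 31.33
position: [0.4519, 0.0279, 0.0302]
tool_rot: [-0.044, 0.999, -0.0, 0.001]
force: [-0.2, -0.5, -0.1]
grip_width: 0.55
gripper_force: 0.0
```

move_arm --plan '[{"travel": [0, 0, 0.15], "dr": [0, 0, 0]}, {"travel": [0, 0, 0.15], "dr": [0, 0, 0]}, {"travel": [0, 0, 0.15], "dr": [0, 0, 0]}]'

```text
time: 31.58
position: [0.451, 0.0282, 0.0248]
tool_rot: [-0.044, 0.999, 0.0, 0.0]
force: [-0.7, 0.1, -0.9]
grip_width: 0.551
gripper_force: 0.0
```

move_arm --plan '[{"travel": [0, 0, 0], "dr": [0, 0, 0]}, {"travel": [0, 0, 0], "dr": [0, 0, 0]}, {"travel": [0, 0, 0], "dr": [0, 0, 0]}, {"travel": [0, 0, 0], "dr": [0, 0, 0]}, {"travel": [0, 0, 0], "dr": [0, 0, 0]}]' --grip 0

```text
time: 32.0
position: [0.4509, 0.0282, 0.0248]
tool_rot: [-0.044, 0.999, 0.0, 0.0]
force: [-1.2, 1.2, 6.4]
grip_width: 0.308
gripper_force: 39.6
```

move_arm --plan '[{"travel": [0, 0, -0.5], "dr": [0, 0, 0]}, {"travel": [0, 0, -1.5], "dr": [0, 0, 0]}, {"travel": [0, 0, -2.5], "dr": [0, 0, 0]}, {"travel": [0, 0, -2.5], "dr": [0, 0, 0]}, {"travel": [0, 0, -2.5], "dr": [0, 0, 0]}]'

```text
time: 32.42
position: [0.4518, 0.0282, 0.1006]
tool_rot: [-0.044, 0.999, 0.0, 0.002]
force: [0.2, -0.4, -0.6]
grip_width: 0.305
gripper_force: 39.7
```

```bash
python3 - <<'E'
from h import *
s=r.sense();print(s['position'],s['grip_width'])
move([.5395,-.2106,.1],down(np.radians(92.5)))
E
```

```text
[0.45177643 0.02824623 0.10063457] 0.30540229792186163
travel [-2.216, -8.187, 0.028] dr [0.002, 0.04, 0.504]
```

move_arm --plan '[{"travel": [-1.1, -4.1, 0], "dr": [0, 0, 0]}, {"travel": [-1.1, -4.1, 0], "dr": [0, 0, 0]}, {"travel": [-1.1, -4.1, 0], "dr": [0, 0, 0]}, {"travel": [-1.1, -4.1, 0], "dr": [0, 0, 0]}, {"travel": [-1.1, -4.1, 0], "dr": [0, 0, 0]}]'

```text
time: 32.83
position: [0.4947, -0.0952, 0.0983]
tool_rot: [-0.04, 0.999, -0.001, -0.0]
force: [0.2, -0.2, -0.9]
grip_width: 0.304
gripper_force: 39.8
```

move_arm --plan '[{"travel": [-1.1, -4.1, 0], "dr": [0, 0, 0.5]}, {"travel": [-1.1, -4.1, 0], "dr": [0, 0, 0.5]}, {"travel": [-1.1, -4.1, 0], "dr": [0, 0, 0.5]}, {"travel": [-1.1, -4.1, 0], "dr": [0, 0, 0.5]}, {"travel": [-1.1, -4.1, 0], "dr": [0, 0, 0.5]}]'

```text
time: 33.25
position: [0.5381, -0.2131, 0.0983]
tool_rot: [-0.02, 1.0, -0.0, -0.0]
force: [-0.6, 0.8, -1.2]
grip_width: 0.307
gripper_force: 39.9
```

move_arm --plan '[{"travel": [0, 0, 0], "dr": [0, 0, 0]}, {"travel": [0, 0, 0], "dr": [0, 0, 0]}]'

```text
time: 33.42
position: [0.5369, -0.208, 0.0984]
tool_rot: [-0.024, 1.0, 0.001, -0.001]
force: [-0.8, 1.4, -1.2]
grip_width: 0.308
gripper_force: 39.9
```

```bash
python3 - <<'E'
from h import *
look('a9')
move([.5395,-.2106,.036],down(np.radians(92.5)))
E
```

```text
33.4167 [ 0.5369 -0.208   0.0984]
spacer px [441.8 237.6] mm 545.8 -131.1 wh [31.  27.9] flat normal deg 34.0 w 28.0
spacer px [341.6 317.1] mm 610.6 -193.5 wh [26.5 20.6] flat normal deg 34.0 w 23.2
spacer px [342.8 352. ] mm 641.3 -190.9 wh [12.6 28.4] flat normal deg 32.0 w 21.2
travel [-0.08, -0.094, 2.087] dr [0.028, -0.028, 0.045]
```

move_arm --plan '[{"travel": [-0.05, -0.05, 1.0], "dr": [0, 0, 0]}, {"travel": [-0.05, -0.05, 1.8], "dr": [0, 0, 0]}, {"travel": [-0.05, -0.05, 2.06], "dr": [0, 0, 0]}, {"travel": [-0.05, -0.05, 2.06], "dr": [0, 0, 0]}, {"travel": [-0.05, -0.05, 2.06], "dr": [0, 0, 0]}]'

```text
time: 33.88
position: [0.5394, -0.2114, 0.0376]
tool_rot: [-0.023, 1.0, 0.0, -0.001]
force: [-0.2, -0.3, -0.2]
grip_width: 0.309
gripper_force: 39.9
```

move_arm --plan '[{"travel": [0, 0, 0], "dr": [0, 0, 0]}, {"travel": [0, 0, 0], "dr": [0, 0, 0]}]'

```text
time: 34.05
position: [0.5405, -0.2127, 0.0389]
tool_rot: [-0.022, 1.0, -0.0, 0.001]
force: [-0.4, -0.9, -0.6]
grip_width: 0.309
gripper_force: 39.9
```

move_arm --plan '[{"travel": [0, 0, 0.1], "dr": [0, 0, 0]}, {"travel": [0, 0, 0.2], "dr": [0, 0, 0]}, {"travel": [0, 0, 0.23], "dr": [0, 0, 0]}, {"travel": [0, 0, 0.23], "dr": [0, 0, 0]}]'

```text
time: 34.38
position: [0.5402, -0.2129, 0.0318]
tool_rot: [-0.022, 1.0, -0.0, 0.001]
force: [-0.4, 1.1, 6.4]
grip_width: 0.302
gripper_force: 40.8
```

move_arm --plan '[{"travel": [0, 0, 0], "dr": [0, 0, 0]}, {"travel": [0, 0, 0], "dr": [0, 0, 0]}, {"travel": [0, 0, 0], "dr": [0, 0, 0]}, {"travel": [0, 0, 0], "dr": [0, 0, 0]}]' --grip 0.55

```text
time: 34.72
position: [0.5396, -0.2127, 0.0306]
tool_rot: [-0.022, 1.0, 0.0, -0.0]
force: [-1.0, 0.4, 0.1]
grip_width: 0.549
gripper_force: 0.0
```

move_arm --plan '[{"travel": [0, 0, -0.6], "dr": [0, 0, 0]}, {"travel": [0, 0, -1.8], "dr": [0, 0, 0]}, {"travel": [0, 0, -3.0], "dr": [0, 0, 0]}, {"travel": [0, 0, -4.2], "dr": [0, 0, 0]}, {"travel": [0, 0, -5.5], "dr": [0, 0, 0]}]'

```text
time: 35.13
position: [0.5388, -0.2123, 0.1966]
tool_rot: [-0.022, 1.0, 0.0, -0.001]
force: [0.1, -1.3, -0.1]
grip_width: 0.554
gripper_force: 0.0
```

move_arm --plan '[{"travel": [1.0, 0, -1.3], "dr": [0, 0, 0]}, {"travel": [2.0, 0, -2.5], "dr": [0, 0, 0]}, {"travel": [2.0, 0, -2.5], "dr": [0, 0, 0]}, {"travel": [2.0, 0, -2.5], "dr": [0, 0, 0]}, {"travel": [2.0, 0, -2.5], "dr": [0, 0, 0]}]'

```text
time: 35.55
position: [0.4799, -0.2152, 0.2707]
tool_rot: [-0.022, 1.0, -0.0, 0.001]
force: [-0.2, 0.2, 0.3]
grip_width: 0.546
gripper_force: 0.0
```

```bash
python3 - <<'E'
from h import *
import pickle
s=r.sense(); print(s['time'],s['position'].round(4)); c,im=grab('wrist','w5'); hexes(im,c,z=.029); c.pop('R'); pickle.dump(c,open('w5.pkl','wb'))
E
```

```text
35.55 [ 0.4799 -0.2152  0.2707]
spacer px [327.   11.5] mm 322.4 -221.1 wh [20.3 37.6] flat normal deg 2.0 w 32.2
spacer px [391.2 222.3] mm 543.0 -134.0 wh [29.3 27.1] flat normal deg 36.0 w 26.9
spacer px [324.7 218.3] mm 541.5 -214.0 wh [26.7 29.4] flat normal deg 32.0 w 27.0
spacer px [341.5 265. ] mm 603.1 -190.3 wh [30.9 26.2] flat normal deg 32.0 w 27.3
spacer px [339. 293.] mm 643.7 -191.1 wh [29.8 25.8] flat normal deg 32.0 w 26.8
```

View pics/w5.png

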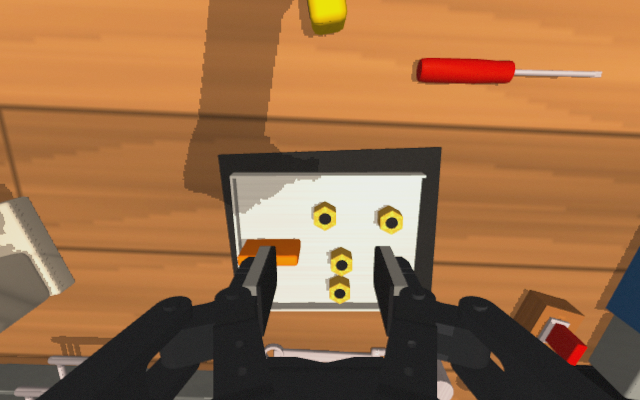

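All four spacers stand on the tray at (325,217), (391,222), (341,264) and (340,292). The fin is at (270,252), partly behind a finger.

```bash
python3 - <<'E'
from h import *
s=r.sense(); print(s['joint_positions'].round(2))
# tray recheck: fin px rect at z=.057 and near edge
import pickle
im=cv2.imread('pics/w5.png'); c=pickle.load(open('w5.pkl','rb')); c['R']=R.from_quat(c['attitude']).as_matrix()
hsv=cv2.cvtColor(im,cv2.COLOR_BGR2HSV); w=cv2.inRange(hsv,(0,0,140),(179,50,255)); 
ys=[(u,np.argmax(w[150:,u]>0)+150) for u in range(330,415)]
P=np.array([onz(c,q,.02)[:2]*1000 for q in ys]); vx,vy,x,y=cv2.fitLine(np.float32(P),cv2.DIST_HUBER,0,.01,.01).ravel(); print('near edge yaw',np.degrees(np.arctan2(vy,vx)),x,y)
xs=[(639-np.argmax(w[v,:440][::-1]>0)-200+.5,v) for v in range(185,260)]
P=np.array([onz(c,q,.019)[:2]*1000 for q in xs]); print('lip pts',P[::15].round(1).tolist())
E
```

```text
[ 0.26  0.32  0.09  2.04 -0.04  0.78  2.  ]
near edge yaw -87.50862 487.63794 -148.4589
lip pts [[498.0, -100.6], [516.7, -100.6], [535.9, -99.3], [555.7, -97.9], [576.2, -97.8]]
```

move_arm --plan '[{"travel": [0, 0, 0], "dr": [0, 0, 1.4]}, {"travel": [0, 0, 0], "dr": [0, 0, 2.8]}, {"travel": [0, 0, 0], "dr": [0, 0, 4.2]}, {"travel": [0, 0, 0], "dr": [0, 0, 5.6]}, {"travel": [0, 0, 0], "dr": [0, 0, 6.6]}]'

```text
time: 36.02
position: [0.4804, -0.2144, 0.2682]
tool_rot: [0.265, 0.964, -0.0, -0.002]
force: [0.4, -0.4, -0.2]
grip_width: 0.552
gripper_force: 0.0
```

```bash
python3 - <<'E'
from h import *
s=r.sense(); print(s['joint_positions'].round(2),s['position'])
E
```

```text
[ 0.15  0.33  0.23  2.05 -0.1   0.78  1.48] [ 0.480384   -0.21440383  0.26822094]
```

move_arm --plan '[{"travel": [0, 0, 0], "dr": [0, 0, 1.4]}, {"travel": [0, 0, 0], "dr": [0, 0, 2.8]}, {"travel": [0, 0, 0], "dr": [0, 0, 4.2]}, {"travel": [0, 0, 0], "dr": [0, 0, 5.6]}, {"travel": [0, 0, 0], "dr": [0, 0, 7]}]'

```text
time: 36.43
position: [0.4804, -0.2144, 0.2683]
tool_rot: [0.543, 0.84, -0.001, -0.002]
force: [-0.2, -0.4, 0.4]
grip_width: 0.55
gripper_force: 0.0
```

move_arm --plan '[{"travel": [0, 0, 0], "dr": [0, 0, 1.4]}, {"travel": [0, 0, 0], "dr": [0, 0, 2.8]}, {"travel": [0, 0, 0], "dr": [0, 0, 4.2]}, {"travel": [0, 0, 0], "dr": [0, 0, 5.6]}, {"travel": [0, 0, 0], "dr": [0, 0, 6.8]}]'

```text
time: 36.85
position: [0.4804, -0.2144, 0.2684]
tool_rot: [0.764, 0.645, -0.002, -0.001]
force: [0.8, 0.3, 0.6]
grip_width: 0.552
gripper_force: 0.0
```

```bash
python3 - <<'E'
from h import *
s=r.sense(); print(s['joint_positions'].round(2),s['position'])
move([.562,.146,.27],down(np.radians(-9.6)))
E
```

```text
[-0.08  0.36  0.53  2.05 -0.25  0.79  0.44] [ 0.48038261 -0.21439565  0.26836181]
travel [12.3, 0.655, -0.07] dr [-0.042, 0.012, -0.023]
```

Test the tip pose in the air (no tray) to be sure that it can be reached.

move_arm --plan '[{"travel": [1.39, 0.07, 0], "dr": [0, 0, 0]}, {"travel": [6.2, 0.33, 0], "dr": [0, 0, 0]}, {"travel": [6.2, 0.33, 0], "dr": [0, 0, 0]}, {"travel": [6.2, 0.33, 0], "dr": [0, 0, 0]}, {"travel": [6.2, 0.33, 0], "dr": [0, 0, 0]}]'

```text
time: 37.27
position: [0.5216, -0.0261, 0.2682]
tool_rot: [0.76, 0.65, -0.001, -0.001]
force: [0.0, -0.1, -0.7]
grip_width: 0.55
gripper_force: 0.0
```

move_arm --plan '[{"travel": [1.39, 0.07, 0], "dr": [0, 0, 0]}, {"travel": [6.1, 0.33, 0], "dr": [0, 0, 0]}, {"travel": [6.1, 0.33, 0], "dr": [0, 0, 0]}, {"travel": [6.1, 0.33, 0], "dr": [0, 0, 0]}, {"travel": [6.1, 0.33, 0], "dr": [0, 0, 0]}]'

```text
time: 37.68
position: [0.5608, 0.1546, 0.2679]
tool_rot: [0.76, 0.65, -0.0, -0.001]
force: [0.2, 0.9, 0.2]
grip_width: 0.552
gripper_force: 0.0
```

move_arm --plan '[{"travel": [0, 0, 0], "dr": [0, -1.4, 0]}, {"travel": [0, 0, 0], "dr": [0, -2.8, 0]}, {"travel": [0, 0, 0], "dr": [0, -4.2, 0]}, {"travel": [0, 0, 0], "dr": [0, -5.6, 0]}, {"travel": [0, 0, 0], "dr": [0, -7, 0]}]'

```text
time: 38.1
position: [0.5607, 0.1471, 0.2694]
tool_rot: [0.726, 0.617, -0.232, 0.197]
force: [-0.2, -0.8, -0.2]
grip_width: 0.551
gripper_force: 0.0
```

move_arm --plan '[{"travel": [0, 0, 0], "dr": [0, -1.0, 0]}, {"travel": [0, 0, 0], "dr": [0, -2.0, 0]}, {"travel": [0, 0, 0], "dr": [0, -2, 0]}, {"travel": [0, 0, 0], "dr": [0, -2, 0]}]'

```text
time: 38.43
position: [0.5598, 0.1471, 0.2679]
tool_rot: [0.703, 0.598, -0.293, 0.248]
force: [-0.4, -0.8, 0.5]
grip_width: 0.55
gripper_force: 0.0
```

```bash
python3 - <<'E'
from h import *
s=r.sense(); print(s['joint_positions'].round(2),s['position'],R.from_quat(s['tool_rot']).as_matrix().round(2))
move([.5847,-.262,.27],down(np.radians(2.5)))
E
```

```text
[-1.04  0.73  0.71  1.77  0.22  1.23 -0.65] [0.55977393 0.14706347 0.26787087] [[ 0.11  0.99 -0.12]
 [ 0.7  -0.16 -0.7 ]
 [-0.71 -0.   -0.71]]
travel [-9.453, 3.023, 9.387] dr [-0.96, 8.992, -2.223]
```

move_arm --plan '[{"travel": [0, 0, 0], "dr": [0, 1.4, 0]}, {"travel": [0, 0, 0], "dr": [0, 2.8, 0]}, {"travel": [0, 0, 0], "dr": [0, 4.2, 0]}, {"travel": [0, 0, 0], "dr": [0, 5.6, 0]}, {"travel": [0, 0, 0], "dr": [0, 7, 0]}]'

```text
time: 38.85
position: [0.5609, 0.1438, 0.2725]
tool_rot: [0.761, 0.643, -0.062, 0.055]
force: [0.3, 0.6, -1.8]
grip_width: 0.551
gripper_force: 0.0
```

move_arm --plan '[{"travel": [0, 0, 0], "dr": [0, 1.0, 0]}, {"travel": [0, 0, 0], "dr": [0, 2.0, 0]}, {"travel": [0, 0, 0], "dr": [0, 2, 0]}, {"travel": [0, 0, 0], "dr": [0, 2, 0]}]'

```text
time: 39.18
position: [0.5602, 0.1421, 0.2718]
tool_rot: [0.765, 0.644, 0.0, 0.001]
force: [0.3, -0.1, -0.4]
grip_width: 0.546
gripper_force: 0.0
```

```bash
python3 - <<'E'
from h import *
s=r.sense(); print(s['joint_positions'].round(2),s['position'])
move([.5847,-.262,.13],down(np.radians(2.5)))
E
```

```text
[-0.67  0.41  0.46  1.94 -0.24  0.84 -0.25] [0.56019249 0.14212214 0.27181196]
travel [-13.133, 3.098, 4.733] dr [0.015, 0.003, -2.465]
```

move_arm --plan '[{"travel": [-6.5, 1.55, 0], "dr": [0, 0, 0]}, {"travel": [-6.5, 1.55, 0], "dr": [0, 0, 0]}, {"travel": [-6.5, 1.55, 0], "dr": [0, 0, 0]}, {"travel": [-6.5, 1.55, 0], "dr": [0, 0, 0]}, {"travel": [-6.5, 1.55, 0], "dr": [0, 0, 0]}]'

```text
time: 39.6
position: [0.5742, -0.0567, 0.2707]
tool_rot: [0.763, 0.646, -0.001, 0.001]
force: [0.3, 0.8, 0.2]
grip_width: 0.552
gripper_force: 0.0
```

move_arm --plan '[{"travel": [-6.5, 1.55, 0], "dr": [0, 0, 0]}, {"travel": [-6.5, 1.55, 0], "dr": [0, 0, 0]}, {"travel": [-6.5, 1.55, 0], "dr": [0, 0, 0]}, {"travel": [-6.5, 1.55, 0], "dr": [0, 0, 0]}, {"travel": [-6.5, 1.55, 0], "dr": [0, 0, 0]}]'

```text
time: 40.02
position: [0.5882, -0.257, 0.2705]
tool_rot: [0.763, 0.646, -0.001, 0.001]
force: [0.2, 1.5, 0.2]
grip_width: 0.551
gripper_force: 0.0
```

move_arm --plan '[{"travel": [-0.13, 0, 4.5], "dr": [0, 0, -2.46]}, {"travel": [-0.13, 0, 4.5], "dr": [0, 0, -2.46]}, {"travel": [-0.13, 0, 4.5], "dr": [0, 0, -2.46]}, {"travel": [-0.13, 0, 4.5], "dr": [0, 0, -2.46]}, {"travel": [-0.13, 0, 4.5], "dr": [0, 0, -2.46]}]'

```text
time: 40.43
position: [0.5853, -0.256, 0.1319]
tool_rot: [0.689, 0.725, -0.002, -0.004]
force: [-0.5, -0.1, -0.1]
grip_width: 0.552
gripper_force: 0.0
```

move_arm --plan '[{"travel": [0, 0, 0], "dr": [0, 0, 0]}, {"travel": [0, 0, 0], "dr": [0, 0, 0]}, {"travel": [0, 0, 0], "dr": [0, 0, 0]}]'

```text
time: 40.68
position: [0.589, -0.2589, 0.1385]
tool_rot: [0.689, 0.724, 0.001, 0.002]
force: [0.4, -0.1, 0.5]
grip_width: 0.546
gripper_force: 0.0
```

```bash
python3 - <<'E'
from h import *
import pickle
s=r.sense(); print(s['joint_positions'].round(2),s['position'])
c,im=grab('wrist','w6'); hexes(im,c,z=.029); c.pop('R'); pickle.dump(c,open('w6.pkl','wb'))
move([.5847,-.262,.042],down(np.radians(2.5)))
E
```

```text
[ 0.12  0.65  0.34  1.89 -0.34  0.65  0.71] [ 0.58896656 -0.25890817  0.13848789]
spacer px [348. 109.] mm 602.5 -190.8 wh [30.2 26.4] flat normal deg 32.0 w 26.9
spacer px [407. 112.] mm 643.2 -190.7 wh [30.4 26.6] flat normal deg 32.0 w 27.0
spacer px [259.5 138.5] mm 541.7 -213.7 wh [30.3 27.1] flat normal deg 32.0 w 27.2
spacer px [261.   17.5] mm 543.7 -137.7 wh [30.2 19.7] flat normal deg 34.0 w 24.5
travel [-0.092, -0.152, 3.211] dr [0.049, 0.024, 0.07]
```

View pics/w6.png

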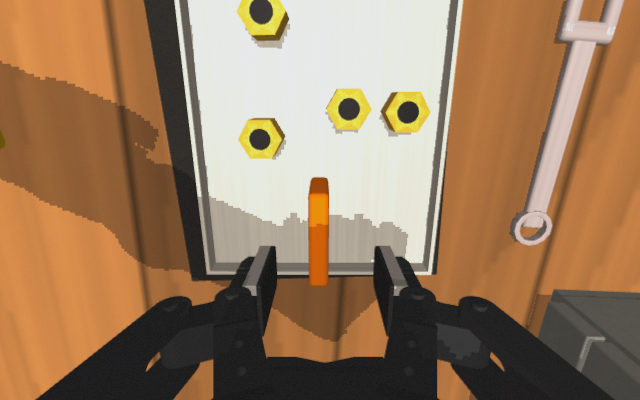

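The view shows the fin (319,192–285) between the fingers and all four spacers standing ahead of it.

move_arm --plan '[{"travel": [-0.07, -0.14, 1.2], "dr": [0, 0, 0]}, {"travel": [-0.07, -0.14, 2.2], "dr": [0, 0, 0]}, {"travel": [-0.07, -0.14, 3.0], "dr": [0, 0, 0]}, {"travel": [-0.07, -0.14, 3.1], "dr": [0, 0, 0]}, {"travel": [-0.07, -0.14, 3.1], "dr": [0, 0, 0]}]'

```text
time: 41.15
position: [0.5826, -0.2605, 0.0427]
tool_rot: [0.689, 0.724, -0.0, -0.0]
force: [0.5, 0.2, 1.3]
grip_width: 0.548
gripper_force: 0.0
```

move_arm --plan '[{"travel": [0, 0, 0], "dr": [0, 0, 0]}, {"travel": [0, 0, 0], "dr": [0, 0, 0]}, {"travel": [0, 0, 0], "dr": [0, 0, 0]}]'

```text
time: 41.4
position: [0.5841, -0.2614, 0.0448]
tool_rot: [0.69, 0.724, 0.001, 0.002]
force: [0.1, -0.1, -1.0]
grip_width: 0.552
gripper_force: 0.0
```

```bash
python3 - <<'E'
from h import *
move([.5847,-.262,.042],down(np.radians(2.5)))
E
```

```text
travel [-0.021, 0.017, 0.094] dr [0.037, 0.019, 0.063]
```

move_arm --plan '[{"travel": [-0.02, 0.02, 0.09], "dr": [0, 0, 0.06]}, {"travel": [-0.02, 0.02, 0.09], "dr": [0, 0, 0.06]}, {"travel": [-0.02, 0.02, 0.09], "dr": [0, 0, 0.06]}]'

```text
time: 41.65
position: [0.5837, -0.2613, 0.0404]
tool_rot: [0.691, 0.722, 0.0, 0.0]
force: [0.2, -0.2, 0.5]
grip_width: 0.551
gripper_force: 0.0
```

move_arm --plan '[{"travel": [0, 0, 0], "dr": [0, 0, 0]}, {"travel": [0, 0, 0], "dr": [0, 0, 0]}, {"travel": [0, 0, 0], "dr": [0, 0, 0]}, {"travel": [0, 0, 0], "dr": [0, 0, 0]}, {"travel": [0, 0, 0], "dr": [0, 0, 0]}]' --grip 0 --grip_force 80

```text
time: 42.07
position: [0.5838, -0.2614, 0.0403]
tool_rot: [0.692, 0.722, 0.0, 0.0]
force: [1.4, -0.4, 1.4]
grip_width: 0.151
gripper_force: 78.6
```

move_arm --plan '[{"travel": [0, 0, 0], "dr": [0, 0, 0]}, {"travel": [0, 0, 0], "dr": [0, 0, 0]}, {"travel": [0, 0, 0], "dr": [0, 0, 0]}]'

```text
time: 42.32
position: [0.5838, -0.2614, 0.0403]
tool_rot: [0.691, 0.722, 0.0, 0.0]
force: [1.2, 0.6, 2.6]
grip_width: 0.156
gripper_force: 78.7
```

move_arm --plan '[{"travel": [0, 0, -0.1], "dr": [0, 0, 0]}, {"travel": [0, 0, -0.3], "dr": [0, 0, 0]}, {"travel": [0, 0, -0.6], "dr": [0, 0, 0]}, {"travel": [0, 0, -0.8], "dr": [0, 0, 0]}, {"travel": [0, 0, -0.9], "dr": [0, 0, 0]}]'

```text
time: 42.73
position: [0.5836, -0.2615, 0.068]
tool_rot: [0.691, 0.722, 0.0, 0.001]
force: [0.6, 0.2, -5.5]
grip_width: 0.148
gripper_force: 78.0
```

```bash
python3 - <<'E'
from h import *
s=r.sense(); print(s['position'],s['force'],s['torque'],s['grip_width'],s['tool_rot'])
c,im=grab('wrist','w7'); hexes(im,c,z=.029+s['position'][2]-.042)
E
```

```text
[ 0.58362441 -0.26154045  0.06804573] [ 0.55136968  0.20630225 -5.52013591] [-0.34512276 -0.01309331  0.0173682 ] 0.1482263700850993 [6.91387471e-01 7.22483938e-01 3.43803936e-05 5.69468516e-04]
spacer px [376.5 110. ] mm 601.5 -190.8 wh [30.7 26.9] flat normal deg 32.0 w 27.2
spacer px [479. 115.] mm 642.6 -190.9 wh [30.5 26.3] flat normal deg 32.0 w 27.0
spacer px [223.5 161.5] mm 539.6 -214.2 wh [30.5 27.4] flat normal deg 32.0 w 27.4
```

Tray held level with its load. Lift higher, smoothly.

move_arm --plan '[{"travel": [0, 0, -0.4], "dr": [0, 0, 0]}, {"travel": [0, 0, -0.9], "dr": [0, 0, 0]}, {"travel": [0, 0, -1.4], "dr": [0, 0, 0]}, {"travel": [0, 0, -1.9], "dr": [0, 0, 0]}, {"travel": [0, 0, -2.4], "dr": [0, 0, 0]}]'

```text
time: 43.2
position: [0.583, -0.2611, 0.1402]
tool_rot: [0.691, 0.722, -0.0, -0.0]
force: [0.2, 0.0, -5.4]
grip_width: 0.154
gripper_force: 78.5
```

move_arm --plan '[{"travel": [0, 0, -0.5], "dr": [0, 0, 0]}, {"travel": [0, 0, -0.9], "dr": [0, 0, 0]}, {"travel": [0, 0, -1.1], "dr": [0, 0, 0]}, {"travel": [0, 0, -1.2], "dr": [0, 0, 0]}, {"travel": [0, 0, -1.2], "dr": [0, 0, 0]}]'

```text
time: 43.62
position: [0.5835, -0.2613, 0.1756]
tool_rot: [0.691, 0.722, 0.0, 0.0]
force: [0.2, 0.2, -6.3]
grip_width: 0.156
gripper_force: 78.5
```

```bash
python3 - <<'E'
from h import *
s=r.sense(); print(s['position'],s['grip_width'])
move([.5498,.074,.185],down(np.radians(-9.6)))
E
```

```text
[ 0.58349376 -0.26126832  0.17560501] 0.15610792665151277
travel [11.214, -0.631, -0.316] dr [0.008, 0.001, 2.424]
```

move_arm --plan '[{"travel": [0.15, -0.01, 0], "dr": [0, 0, 0]}, {"travel": [0.45, -0.02, 0], "dr": [0, 0, 0]}, {"travel": [0.9, -0.05, 0], "dr": [0, 0, 0]}, {"travel": [1.4, -0.08, 0], "dr": [0, 0, 0]}, {"travel": [1.9, -0.11, 0], "dr": [0, 0, 0]}]'

```text
time: 44.03
position: [0.5771, -0.2018, 0.1744]
tool_rot: [0.691, 0.723, 0.0, -0.001]
force: [0.1, 0.4, -6.2]
grip_width: 0.153
gripper_force: 78.5
```

move_arm --plan '[{"travel": [0.5, -0.03, 0], "dr": [0, 0, 0]}, {"travel": [1.0, -0.06, 0], "dr": [0, 0, 0]}, {"travel": [1.5, -0.08, 0], "dr": [0, 0, 0]}, {"travel": [2.0, -0.11, 0], "dr": [0, 0, 0]}, {"travel": [2.5, -0.14, 0], "dr": [0, 0, 0]}]'

```text
time: 44.45
position: [0.5696, -0.1267, 0.1748]
tool_rot: [0.691, 0.723, 0.0, -0.001]
force: [0.3, 0.7, -5.6]
grip_width: 0.152
gripper_force: 78.5
```

move_arm --plan '[{"travel": [0.5, -0.03, 0], "dr": [0, 0, 0]}, {"travel": [1.0, -0.06, 0], "dr": [0, 0, 0]}, {"travel": [1.5, -0.08, 0], "dr": [0, 0, 0]}, {"travel": [2.0, -0.11, 0], "dr": [0, 0, 0]}, {"travel": [2.5, -0.14, 0], "dr": [0, 0, 0]}]'

```text
time: 44.87
position: [0.5618, -0.0521, 0.1749]
tool_rot: [0.691, 0.723, 0.0, -0.001]
force: [-0.7, 0.2, -6.4]
grip_width: 0.154
gripper_force: 78.5
```

move_arm --plan '[{"travel": [0.5, -0.03, 0], "dr": [0, 0, 0]}, {"travel": [1.0, -0.06, 0], "dr": [0, 0, 0]}, {"travel": [1.5, -0.08, 0], "dr": [0, 0, 0]}, {"travel": [2.0, -0.11, 0], "dr": [0, 0, 0]}, {"travel": [2.5, -0.14, 0], "dr": [0, 0, 0]}]'

```text
time: 45.28
position: [0.554, 0.0225, 0.1749]
tool_rot: [0.691, 0.723, -0.0, -0.001]
force: [0.1, 0.7, -5.3]
grip_width: 0.157
gripper_force: 78.5
```

move_arm --plan '[{"travel": [0.5, -0.03, 0], "dr": [0, 0, 0]}, {"travel": [0.95, -0.05, 0], "dr": [0, 0, 0]}, {"travel": [1.3, -0.07, 0], "dr": [0, 0, 0]}, {"travel": [1.6, -0.09, 0], "dr": [0, 0, 0]}, {"travel": [1.8, -0.1, 0], "dr": [0, 0, 0]}]'

```text
time: 45.7
position: [0.5491, 0.0757, 0.1749]
tool_rot: [0.691, 0.723, -0.0, -0.001]
force: [0.2, -0.5, -5.6]
grip_width: 0.149
gripper_force: 78.5
```

move_arm --plan '[{"travel": [0, 0, 0], "dr": [0, 0, 0.2]}, {"travel": [0, 0, 0], "dr": [0, 0, 0.6]}, {"travel": [0, 0, 0], "dr": [0, 0, 1.1]}, {"travel": [0, 0, 0], "dr": [0, 0, 1.6]}, {"travel": [0, 0, 0], "dr": [0, 0, 2.0]}]'

```text
time: 46.12
position: [0.5498, 0.0724, 0.1751]
tool_rot: [0.753, 0.658, -0.0, 0.0]
force: [0.9, -0.1, -5.6]
grip_width: 0.154
gripper_force: 78.4
```

move_arm --plan '[{"travel": [0, 0, 0], "dr": [0, 0, 0.3]}, {"travel": [0, 0, 0], "dr": [0, 0, 0.42]}, {"travel": [0, 0, 0], "dr": [0, 0, 0.42]}]'

```text
time: 46.37
position: [0.5498, 0.073, 0.175]
tool_rot: [0.764, 0.645, -0.0, 0.0]
force: [0.2, -0.0, -5.8]
grip_width: 0.154
gripper_force: 78.5
```

```bash
python3 - <<'E'
from h import *
s=r.sense(); print(s['time'],s['position'],s['force'],s['grip_width'])
c,im=grab('wrist','w8'); hexes(im,c,z=s['position'][2]-.0113)
move([.5498,.074,.185],down(np.radians(-9.6)))
E
```

```text
46.3667 [0.54978863 0.0729763  0.17503139] [ 0.17778813 -0.02640783 -5.7814245 ] 0.15408671996390788
spacer px [376.5 110. ] mm 582.2 138.6 wh [26.5 30.3] flat normal deg 20.0 w 26.8
spacer px [479.5 115.5] mm 622.0 129.8 wh [26.4 30.5] flat normal deg 20.0 w 26.8
spacer px [224. 162.] mm 517.7 128.6 wh [26.6 30.5] flat normal deg 20.0 w 26.9
travel [0.028, -0.005, -0.332] dr [0.001, 0.003, -0.002]
```

View pics/w8.png

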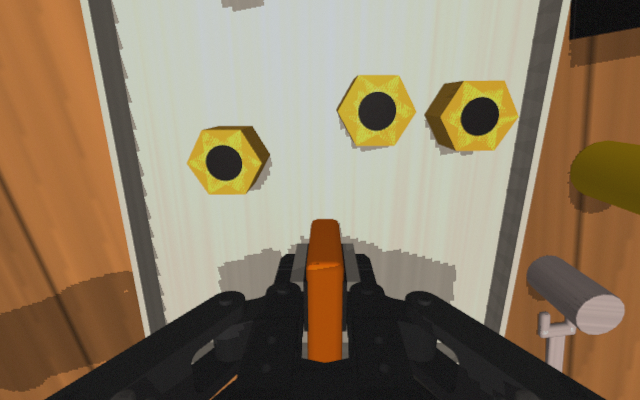

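Three spacers stand as placed at (377,110), (479,116) and (224,162). The fourth is out of view ahead, with only its shadow at the upper edge. I check it from above, and measure the bare mat at the same time.

```bash
python3 - <<'E'
from h import *
c,im=grab('top','t2'); hexes(im,c,z=.16)
hsv=cv2.cvtColor(im,cv2.COLOR_BGR2HSV); m=cv2.inRange(hsv,(0,0,0),(179,120,60)); m[:140]=0;m[260:]=0;m[:,:320]=0;m[:,440:]=0
k=max(cv2.findContours(m,0,1)[0],key=cv2.contourArea)
W=np.array([onz(c,q[0],.004)[:2] for q in k],np.float32)*1000
print('mat',cv2.minAreaRect(W),cv2.boundingRect(k),cv2.contourArea(k))
cv2.imwrite('pics/t2c.png',cv2.resize(im[130:270,180:440],None,fx=3,fy=3,interpolation=2))
E
```

```text
spacer px [256. 205.] mm 532.3 205.9 wh [25.4 25.8] flat normal deg 14.0 w 25.8
mat ((570.0114135742188, -204.26138305664062), (215.69705200195312, 265.74188232421875), 4.646412372589111) (339, 165, 83, 68) 4440.5
```

View pics/t2c.png

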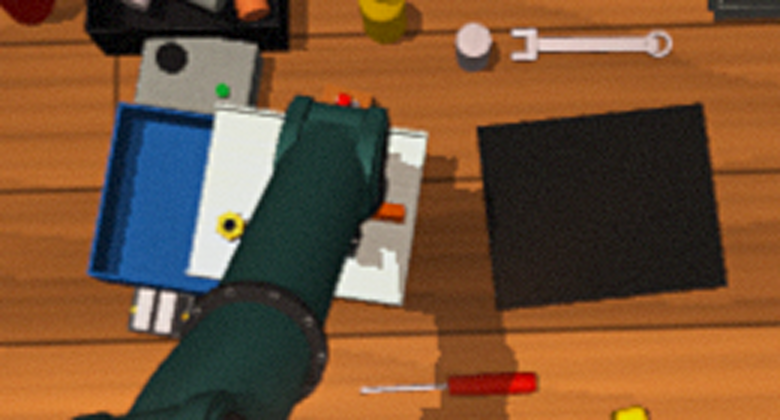

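The crop shows the tray's lip over the hopper with the front spacer standing at (230,226), and the mat bare.

move_arm --plan '[{"travel": [0.11, 0, -0.37], "dr": [0, -1, 0]}, {"travel": [0.27, 0, -0.73], "dr": [0, -2, 0]}, {"travel": [0.47, 0, -1.08], "dr": [0, -3, 0]}, {"travel": [0.71, 0, -1.4], "dr": [0, -4, 0]}, {"travel": [0.98, 0, -1.71], "dr": [0, -5, 0]}]'

```text
time: 46.88
position: [0.555, 0.1035, 0.2273]
tool_rot: [0.746, 0.63, -0.166, 0.141]
force: [-1.1, -0.7, -7.2]
grip_width: 0.153
gripper_force: 78.7
```

move_arm --plan '[{"travel": [0.16, 0, -0.4], "dr": [0, -1, 0]}, {"travel": [0.37, 0, -0.76], "dr": [0, -2, 0]}, {"travel": [0.62, 0, -1.12], "dr": [0, -3, 0]}, {"travel": [0.9, 0, -1.47], "dr": [0, -4, 0]}, {"travel": [0.9, 0, -1.47], "dr": [0, -4, 0]}]'

```text
time: 47.3
position: [0.5637, 0.1541, 0.2513]
tool_rot: [0.702, 0.601, -0.29, 0.248]
force: [0.0, 2.9, -4.7]
grip_width: 0.152
gripper_force: 79.4
```

move_arm --plan '[{"travel": [0, 0, 0], "dr": [0, 0, 0]}, {"travel": [0, 0, 0], "dr": [0, 0, 0]}, {"travel": [0, 0, 0], "dr": [0, 0, 0]}, {"travel": [0, 0, 0], "dr": [0, 0, 0]}, {"travel": [0, 0, 0], "dr": [0, 0, 0]}]'

```text
time: 47.72
position: [0.5618, 0.1437, 0.2555]
tool_rot: [0.707, 0.596, -0.292, 0.246]
force: [0.2, 0.1, -2.7]
grip_width: 0.153
gripper_force: 79.4
```

move_arm --plan '[{"travel": [0, 0, 0], "dr": [0, 0, 0]}, {"travel": [0, 0, 0], "dr": [0, 0, 0]}, {"travel": [0, 0, 0], "dr": [0, 0, 0]}, {"travel": [0, 0, 0], "dr": [0, 0, 0]}, {"travel": [0, 0, 0], "dr": [0, 0, 0]}]'

```text
time: 48.13
position: [0.5619, 0.1451, 0.2549]
tool_rot: [0.706, 0.596, -0.292, 0.247]
force: [0.0, -0.1, -2.6]
grip_width: 0.157
gripper_force: 79.4
```

```bash
python3 - <<'E'
from h import *
s=r.sense(); print(s['time'],s['position'],s['force'],s['grip_width']); print(R.from_quat(s['tool_rot']).as_matrix().round(2))
c,im=grab('wrist','w9'); c,t=grab('top','t3'); c,q=grab('scene','q3')
cv2.imwrite('pics/m9.png',np.vstack([np.hstack([im,cv2.resize(t[150:250,180:280],(400,400))])[:, :],np.zeros((1,1040,3),np.uint8)])[:, :])
m=np.hstack([cv2.resize(im,(480,300)),cv2.resize(t[160:250,190:290],(320,300))]); n=cv2.resize(q[150:290,340:520],(385,300)); m=np.vstack([m,np.hstack([n,np.zeros((300,415,3),np.uint8)])]); cv2.imwrite('pics/m9.png',m)
E
```

```text
48.1333 [0.56187385 0.1450883  0.25487047] [ 0.04885642 -0.12405952 -2.62740275] 0.15699790800615418
[[ 0.12  0.99 -0.12]
 [ 0.7  -0.17 -0.7 ]
 [-0.71 -0.   -0.71]]
```

View pics/m9.png

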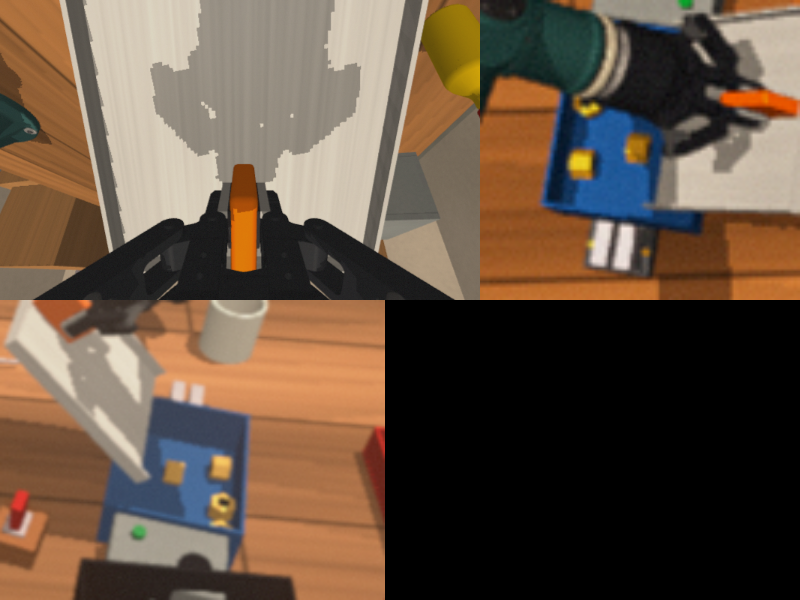

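The montage shows the empty tilted tray and brass pieces lying in the blue hopper. The wrist force fell by about 3 N, which is four spacers. Now level the tray and carry it back.

move_arm --plan '[{"travel": [0, 0, 0], "dr": [0, 1.3, 0]}, {"travel": [0, 0, 0], "dr": [0, 2.6, 0]}, {"travel": [0, 0, 0], "dr": [0, 3.9, 0]}, {"travel": [0, 0, 0], "dr": [0, 5.2, 0]}, {"travel": [0, 0, 0], "dr": [0, 6.5, 0]}]'

```text
time: 48.7
position: [0.5621, 0.1448, 0.2557]
tool_rot: [0.759, 0.642, -0.081, 0.07]
force: [-0.5, -0.8, -3.9]
grip_width: 0.152
gripper_force: 79.2
```

move_arm --plan '[{"travel": [0, 0, 0], "dr": [0, 1.3, 0]}, {"travel": [0, 0, 0], "dr": [0, 2.5, 0]}, {"travel": [0, 0, 0], "dr": [0, 2.5, 0]}, {"travel": [0, 0, 0], "dr": [0, 2.5, 0]}, {"travel": [0, 0, 0], "dr": [0, 2.5, 0]}]'

```text
time: 49.12
position: [0.5617, 0.1458, 0.2546]
tool_rot: [0.763, 0.646, -0.001, 0.0]
force: [-0.6, 1.1, -3.4]
grip_width: 0.153
gripper_force: 79.2
```

```bash
python3 - <<'E'
from h import *
s=r.sense(); print(s['position'],s['force'])
c,im=grab('top','t4')
hexes(im[:, :],c,z=.02)
move([.5765,-.2566,.2],down(np.radians(4.5)))
E
```

```text
[0.56172231 0.14576972 0.25455115] [-0.56077064  1.07501409 -3.44807961]
travel [-13.185, 2.683, 1.834] dr [-0.017, 0.024, -2.778]
```

move_arm --plan '[{"travel": [-0.6, 0.12, 0], "dr": [0, 0, 0]}, {"travel": [-1.5, 0.3, 0], "dr": [0, 0, 0]}, {"travel": [-2.5, 0.5, 0], "dr": [0, 0, 0]}, {"travel": [-3.5, 0.7, 0], "dr": [0, 0, 0]}, {"travel": [-4.5, 0.9, 0], "dr": [0, 0, 0]}]'

```text
time: 49.58
position: [0.5665, 0.0089, 0.254]
tool_rot: [0.762, 0.648, -0.001, 0.0]
force: [0.9, 0.8, -3.3]
grip_width: 0.156
gripper_force: 79.2
```

move_arm --plan '[{"travel": [-1, 0.2, 0], "dr": [0, 0, 0]}, {"travel": [-2, 0.4, 0], "dr": [0, 0, 0]}, {"travel": [-3, 0.6, 0], "dr": [0, 0, 0]}, {"travel": [-4, 0.8, 0], "dr": [0, 0, 0]}, {"travel": [-5, 1.0, 0], "dr": [0, 0, 0]}]'

```text
time: 50.0
position: [0.5717, -0.1444, 0.2539]
tool_rot: [0.762, 0.648, -0.001, -0.0]
force: [0.6, 0.7, -2.5]
grip_width: 0.153
gripper_force: 79.2
```

move_arm --plan '[{"travel": [-1, 0.2, 0.3], "dr": [0, 0, -0.5]}, {"travel": [-2, 0.4, 0.8], "dr": [0, 0, -1.1]}, {"travel": [-2.9, 0.6, 1.2], "dr": [0, 0, -1.7]}, {"travel": [-3.4, 0.75, 1.5], "dr": [0, 0, -2.3]}, {"travel": [-3.68, 0.78, 1.8], "dr": [0, 0, -2.77]}]'

```text
time: 50.42
position: [0.5767, -0.26, 0.1993]
tool_rot: [0.679, 0.734, -0.002, 0.001]
force: [-0.3, -0.2, -2.4]
grip_width: 0.154
gripper_force: 79.2
```

move_arm --plan '[{"travel": [0, 0, 0], "dr": [0, 0, 0]}, {"travel": [0, 0, 0], "dr": [0, 0, 0]}, {"travel": [0, 0, 0], "dr": [0, 0, 0]}]'

```text
time: 50.67
position: [0.5765, -0.2558, 0.2004]
tool_rot: [0.679, 0.734, -0.0, -0.001]
force: [0.1, -0.4, -2.6]
grip_width: 0.149
gripper_force: 79.1
```

```bash
python3 - <<'E'
from h import *
s=r.sense(); print(s['position'],s['force'])
c,im=grab('top','t5')
t=im[150:250,195:290]; hsv=cv2.cvtColor(t,cv2.COLOR_BGR2HSV)
m=cv2.inRange(hsv,(15,90,90),(36,255,255))
for k in cv2.findContours(m,0,1)[0]:
    if cv2.contourArea(k)>6: p=cen(k)+[195,150]; print(p.round(1),cv2.contourArea(k),onz(c,p,.02).round(3))
move([.5765,-.2566,.0403],down(np.radians(4.5)))
E
```

```text
[ 0.57653313 -0.25580208  0.20043226] [ 0.13305653 -0.43481418 -2.57787936]
[220.5 209. ] 45.5 [0.544 0.35  0.02 ]
[239. 204.] 40.0 [0.56  0.286 0.02 ]
[223. 190.] 49.5 [0.611 0.342 0.02 ]
[225. 178.] 49.5 [0.653 0.335 0.02 ]
travel [-0.027, -0.004, 5.351] dr [-0.002, -0.006, -0.013]
```

move_arm --plan '[{"travel": [0, 0, 0.8], "dr": [0, 0, 0]}, {"travel": [0, 0, 1.8], "dr": [0, 0, 0]}, {"travel": [0, 0, 2.8], "dr": [0, 0, 0]}, {"travel": [0, 0, 3.6], "dr": [0, 0, 0]}, {"travel": [0, 0, 4.2], "dr": [0, 0, 0]}]'

```text
time: 51.13
position: [0.5757, -0.2558, 0.0733]
tool_rot: [0.679, 0.734, 0.0, -0.001]
force: [0.6, -0.2, -3.4]
grip_width: 0.154
gripper_force: 79.1
```

move_arm --plan '[{"travel": [0, 0, 0.4], "dr": [0, 0, 0]}, {"travel": [0, 0, 0.6], "dr": [0, 0, 0]}, {"travel": [0, 0, 0.7], "dr": [0, 0, 0]}, {"travel": [0, 0, 0.7], "dr": [0, 0, 0]}, {"travel": [0, 0, 0.7], "dr": [0, 0, 0]}]'

```text
time: 51.55
position: [0.5763, -0.2585, 0.055]
tool_rot: [0.68, 0.733, 0.0, 0.001]
force: [0.1, -0.3, -2.1]
grip_width: 0.154
gripper_force: 79.1
```

```bash
python3 - <<'E'
from h import *
s=r.sense(); print(s['position'],s['force'])
move([.5765,-.2566,.0403],down(np.radians(4.5)))
E
```

```text
[ 0.5762756  -0.25849297  0.05501706] [ 0.11750903 -0.27496084 -2.10964381]
travel [0.063, 0.011, 0.491] dr [0.022, 0.012, -0.045]
```

move_arm --plan '[{"travel": [0.06, 0, 0.15], "dr": [0, 0, 0]}, {"travel": [0.06, 0, 0.3], "dr": [0, 0, 0]}, {"travel": [0.06, 0, 0.4], "dr": [0, 0, 0]}, {"travel": [0.06, 0, 0.43], "dr": [0, 0, 0]}, {"travel": [0.06, 0, 0.43], "dr": [0, 0, 0]}]'

```text
time: 51.97
position: [0.5749, -0.2563, 0.0406]
tool_rot: [0.68, 0.733, -0.0, -0.0]
force: [-0.2, 0.6, -2.1]
grip_width: 0.15
gripper_force: 79.2
```

move_arm --plan '[{"travel": [0, 0, 0.03], "dr": [0, 0, 0]}, {"travel": [0, 0, 0.06], "dr": [0, 0, 0]}, {"travel": [0, 0, 0.06], "dr": [0, 0, 0]}]'

```text
time: 52.22
position: [0.5752, -0.2566, 0.0403]
tool_rot: [0.68, 0.733, 0.0, -0.0]
force: [-1.7, 0.4, 4.1]
grip_width: 0.157
gripper_force: 80.3
```

move_arm --plan '[{"travel": [0, 0, 0], "dr": [0, 0, 0]}, {"travel": [0, 0, 0], "dr": [0, 0, 0]}, {"travel": [0, 0, 0], "dr": [0, 0, 0]}, {"travel": [0, 0, 0], "dr": [0, 0, 0]}]' --grip 0.55

```text
time: 52.55
position: [0.5754, -0.2566, 0.0393]
tool_rot: [0.68, 0.733, 0.0, 0.0]
force: [-0.3, -0.6, 0.2]
grip_width: 0.554
gripper_force: 0.0
```

move_arm --plan '[{"travel": [0, 0, -0.5], "dr": [0, 0, 0]}, {"travel": [0, 0, -1.5], "dr": [0, 0, 0]}, {"travel": [0, 0, -2.7], "dr": [0, 0, 0]}, {"travel": [0, 0, -4], "dr": [0, 0, 0]}, {"travel": [0, 0, -5.3], "dr": [0, 0, 0]}]'

```text
time: 52.97
position: [0.5747, -0.2563, 0.1994]
tool_rot: [0.68, 0.733, -0.0, -0.001]
force: [0.4, -0.3, 0.6]
grip_width: 0.548
gripper_force: 0.0
```

move_arm --plan '[{"travel": [-1, 0, -1], "dr": [0, 0, 0]}, {"travel": [-2, 0, -2], "dr": [0, 0, 0]}, {"travel": [-3, 0, -3], "dr": [0, 0, 0]}, {"travel": [-3.3, 0, -3.6], "dr": [0, 0, 0]}, {"travel": [-3.3, 0, -3.6], "dr": [0, 0, 0]}]'

```text
time: 53.38
position: [0.5833, -0.3621, 0.3124]
tool_rot: [0.682, 0.731, -0.0, 0.006]
force: [-0.4, -0.8, 1.1]
grip_width: 0.551
gripper_force: 0.0
```

move_arm --plan '[{"travel": [0, 0, 0], "dr": [0, 0, 0]}, {"travel": [0, 0, 0], "dr": [0, 0, 0]}]'

```text
time: 53.55
position: [0.5822, -0.3536, 0.3049]
tool_rot: [0.68, 0.733, 0.0, -0.001]
force: [-0.1, 1.6, -0.5]
grip_width: 0.55
gripper_force: 0.0
```

```bash
cat > mt.py <<'E'
from h import *
def edges(im,c):
    """mat (z=.004) and tray rim (z=.019) edges along rows/columns through the mat, in the mat frame, mm"""
    hsv=cv2.cvtColor(im,cv2.COLOR_BGR2HSV); dark=cv2.inRange(hsv,(0,0,0),(179,130,62))>0; lite=cv2.inRange(hsv,(0,0,95),(179,60,255))>0
    a=np.radians(94.5); X=np.array([np.cos(a),np.sin(a)]); Y=np.array([-np.sin(a),np.cos(a)]); O=np.array([.5744,-.2034])
    for nm,D,S,rng in(('y+',Y,X,(-40,100)),('y-',-Y,X,(-40,100)),('x+',X,Y,(-70,70)),('x-',-X,Y,(-70,70))):
        mo=[];ti=[]
        for s in range(rng[0],rng[1],4):
            f=lambda d,z:np.r_[O+D*d/1000+S*s/1000,z]
            ds=np.arange(60,175,.5)
            def samp(m,z): 
                q=np.array([proj(c,f(d,z)) for d in ds]).round().astype(int); ok=(q[:,0]>=0)&(q[:,0]<640)&(q[:,1]>=0)&(q[:,1]<400)
                return np.array([o and m[v,u] for (u,v),o in zip(q,ok.tolist())])
            L=samp(lite,.019); M=samp(dark,.004)
            i=np.flatnonzero(M&(ds>95)); 
            if len(i): mo.append(ds[i[-1]])
            i=np.flatnonzero(L&(ds<132))
            if len(i): ti.append(ds[i[-1]])
        print(nm,'mat',len(mo),np.percentile(mo,[25,50,75]) if mo else '','tray',len(ti),np.percentile(ti,[25,50,75]) if ti else '', 'slope tray',np.round(np.polyfit(range(len(ti)),ti,1)[0]/4*57.3,1) if len(ti)>5 else '')
E
python3 - <<'E'
from mt import *
s=r.sense(); print(s['position'],s['tool_rot'].round(3))
for n in('wrist','top'):
    c,im=grab(n,'p_'+n); print(n); edges(im,c)
E
```

```text
[ 0.58221859 -0.3535889   0.30493426] [ 0.68   0.733  0.    -0.001]
wrist
y+ mat 19 [108.5 109.  109. ] tray 18 [96.  96.  96.5] slope tray -0.7
y- mat 19 [107.5 108.  108. ] tray 18 [91.5 91.5 92. ] slope tray 0.2
x+ mat 0  tray 0  slope tray 
x- mat 35 [134. 134. 134.] tray 35 [116. 116. 116.] slope tray -0.2
top
y+ mat 35 [131.75 145.   159.  ] tray 30 [ 95.75  99.   100.  ] slope tray 12.2
y- mat 35 [102. 103. 104.] tray 35 [88. 89. 90.] slope tray 0.5
x+ mat 35 [131.  132.  132.5] tray 35 [115.  116.  116.5] slope tray 0.1
x- mat 35 [133.   157.5  173.25] tray 25 [ 90. 118. 119.] slope tray -29.6
```

```bash
python3 -c "
from station import r
print(r.close_job())"
```

```text
the job is handed in; nothing more can be done
None
```

The job is handed in after about 54 s of robot time. The gate was gauged until the shoulder rested on the jaws, the gauge is back in its rack, all four spacers are in the hopper, and the empty tray is released on its mat, centred to about 3 mm. I viewed 15 pictures, one over the limit of 14.

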